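# Pack the sanding kit into its chest and clamp it shut

## Task

Pack the sanding kit away in the plywood chest: slide every abrasive sleeve over a post of its own in the top bay, right down to the floor, and lay every hand sanding block flat in the drawer with its grip up. Then close everything up: push the drawer fully shut, put the lid on so that it sits flush on the rim, and swing both clamp arms down flat over the lid. Leave the tin, the jar and the wood offcut where they are.

Things in the scene. Friction and masses are not known exactly. Their poses are not given: they have to be found in the camera images.
- sleeve1_c (a point): centre (half-way up) of a rust-brown abrasive sleeve, an upright open tube of 56 mm outside diameter, 34 mm bore, 55 mm tall, about 90 g; its z axis is the tube's axis. Two or three of the three sleeves are present; they are alike and stand on the bench.
- sleeve2_c (a point): centre (half-way up) of a rust-brown abrasive sleeve, an upright open tube of 56 mm outside diameter, 34 mm bore, 55 mm tall, about 90 g; its z axis is the tube's axis. Two or three of the three sleeves are present; they are alike and stand on the bench.
- sleeve3_c (a point): centre (half-way up) of a rust-brown abrasive sleeve, an upright open tube of 56 mm outside diameter, 34 mm bore, 55 mm tall, about 90 g; its z axis is the tube's axis. Two or three of the three sleeves are present; they are alike and stand on the bench.
- block1_c (a point): centre (21 mm up) of a hand sanding block, about 150 g: cork base 90 x 64 mm, 14 mm thick, abrasive underneath, and centred on it a wooden grip 82 mm long, 32 mm wide, 28 mm high (42 mm in all). x runs along its length, z up through the grip. One or two of the two are present, grip up on the bench.
- block1_top (a point): centre of the top face of that same block's grip, 21 mm above its centre.
- block2_c (a point): centre (21 mm up) of a hand sanding block, about 150 g: cork base 90 x 64 mm, 14 mm thick, abrasive underneath, and centred on it a wooden grip 82 mm long, 32 mm wide, 28 mm high (42 mm in all). x runs along its length, z up through the grip. One or two of the two are present, grip up on the bench.
- block2_top (a point): centre of the top face of that same block's grip, 21 mm above its centre.
- lid_grip (a point): the loose plywood lid, about 300 g, at its handle's centre: plate 140 x 250 x 10 mm, plug 118 x 228 x 6 mm under it, and on top a wooden bar handle 18 mm wide, 96 mm long (along y, the lid's long way), 30 mm high. This point is 31 mm above the plug's underside, 25 mm above the plate's and 15 mm below the handle's top. z points up; the lid fits either way round.
- post1 (a point): foot (on the bay's floor, 66 mm above the bench) of one of three fixed posts, 28 mm diameter, 45 mm tall with a tapered top, in a row 78 mm apart along the chest's y. Any sleeve fits any post. The open-topped bay is 124 mm (chest x) by 234 mm (chest y) inside; its rim is 128 mm above the bench. Chest's axes.
- post2 (a point): foot (on the bay's floor, 66 mm above the bench) of one of three fixed posts, 28 mm diameter, 45 mm tall with a tapered top, in a row 78 mm apart along the chest's y. Any sleeve fits any post. The open-topped bay is 124 mm (chest x) by 234 mm (chest y) inside; its rim is 128 mm above the bench. Chest's axes.
- post3 (a point): foot (on the bay's floor, 66 mm above the bench) of one of three fixed posts, 28 mm diameter, 45 mm tall with a tapered top, in a row 78 mm apart along the chest's y. Any sleeve fits any post. The open-topped bay is 124 mm (chest x) by 234 mm (chest y) inside; its rim is 128 mm above the bench. Chest's axes.
- lid_seat (a point): where the lid handle's centre lies when the lid is home: 153 mm above the bench, on the middle of the fixed plywood chest (140 mm deep along x, 250 mm wide along y, front to -x). Axes are the chest's: x to the back, y to its left, z up. The lid's plug enters the bay with 3 mm play all round; its plate rests on the rim, 128 mm up.
- drawer_floor (a point): middle of the drawer's inner floor, moving with it, 10 mm above the bench; chest's axes. Inside 122 mm (x) by 216 mm (y), walls 26 mm high; a partition along x makes two 105 mm wide compartments, centres y = +-54 mm. The bay hangs 58 mm above the bench. Open, only 100 to 118 mm of it stand clear of the chest, so lay blocks along x, centres about 12 mm towards the front (-x) of this point.
- drawer_handle (a point): centre of the dark bar handle, 90 mm long along y, 35 mm in front of the drawer's face and 31 mm above the bench; moves with the drawer.
- drawer (a joint): how far the drawer is open, m: 0 fully shut, it slides out along the chest's -x; stays where it is left (about 1.5 N of friction).
- clampL (a joint): angle of the left (+y) clamp arm, rad: 0 level over the lid, 1.57 upright, larger leaning outward; stays where it is left (1 to 2 N at its tip). Steel arm 24 mm wide (chest x), 12 mm thick, ending 70 mm from its pivot. Level, its underside is 2 mm above the seated lid's plate; a lid that is not home stops it.
- clampL_pivot (a point): pivot of the left (+y) clamp arm, 146 mm above the bench and 140 mm from the chest's middle, fixed; the hinge axis is along the chest's x. Axes are the chest's.
- clampL_tip (a point): free end of the left (+y) clamp arm, 70 mm from its pivot, on its centre line.
- clampR (a joint): angle of the right (-y) clamp arm, rad: 0 level over the lid, 1.57 upright, larger leaning outward; stays where it is left (1 to 2 N at its tip). Steel arm 24 mm wide (chest x), 12 mm thick, ending 70 mm from its pivot. Level, its underside is 2 mm above the seated lid's plate; a lid that is not home stops it.
- clampR_pivot (a point): pivot of the right (-y) clamp arm, 146 mm above the bench and 140 mm from the chest's middle, fixed; the hinge axis is along the chest's x. Axes are the chest's.
- clampR_tip (a point): free end of the right (-y) clamp arm, 70 mm from its pivot, on its centre line.
- tin: bystander: a paint tin, 84 mm diameter, 110 mm tall, beyond the chest; origin under its centre.
- jar: bystander: an amber jar, 70 mm diameter, 80 mm tall, far left; origin under its centre.
- offcut: bystander: a dark wood offcut 130 x 50 x 32 mm, beyond the chest on the right; origin under its centre.
Things that resemble listed ones, but are neither listed nor needed, are in the scene too. Leave any yellow look-alike of the part that bears sleeve2_c alone.

How it is judged:
On the way, in this order (a step that is already met when the one before it is completed fails the run):
1. every sleeve present is down on a post ((horizontal distance between sleeve1_c and post1 below 0.006 m or horizontal distance between sleeve1_c and post2 below 0.006 m or horizontal distance between sleeve1_c and post3 below 0.006 m) and z of sleeve1_c in the frame of post1 between 0.022 and 0.034 m and angle between the z axis of each of sleeve1_c, sleeve2_c, sleeve3_c and the z axis of post1, either way round below 0.12 rad and (horizontal distance between sleeve2_c and post1 below 0.006 m or horizontal distance between sleeve2_c and post2 below 0.006 m or horizontal distance between sleeve2_c and post3 below 0.006 m) and z of sleeve2_c in the frame of post1 between 0.022 and 0.034 m and (horizontal distance between sleeve3_c and post1 below 0.006 m or horizontal distance between sleeve3_c and post2 below 0.006 m or horizontal distance between sleeve3_c and post3 below 0.006 m) and z of sleeve3_c in the frame of post1 between 0.022 and 0.034 m), for 0.2 s.
2. the lid is home on the rim (horizontal distance between lid_grip and lid_seat below 0.007 m and z of lid_grip in the frame of lid_seat between -0.004 and 0.004 m and angle between lid_grip's own z axis and vertical below 0.06 rad and angle between the x axis of lid_grip and the x axis of lid_seat, either way round below 0.08 rad), for 0.2 s.
3. both clamp arms are down (value of joint each of clampL, clampR below 0.08 rad), for 0.2 s.
At the end, for the whole second after the job is handed in: Sleeves on posts (within 6 mm), upright, on the bay floor; blocks flat in the drawer, grip up; drawer within 5 mm of shut; lid within 7 mm of centre, 4 mm of seated height, level, square, at rest; both clamp arms within 0.08 rad of level (all of step 1 and all of step 2 and all of step 3 and x of block1_c in the frame of drawer_floor between -0.055 and 0.055 m and y of block1_c in the frame of drawer_floor between -0.108 and 0.108 m and z of block1_c in the frame of drawer_floor between 0.015 and 0.027 m and angle between each of block1_c, block2_c's own z axis and vertical below 0.12 rad and z of each of block1_top, block2_top in the frame of drawer_floor above 0.03 m and x of block2_c in the frame of drawer_floor between -0.055 and 0.055 m and y of block2_c in the frame of drawer_floor between -0.108 and 0.108 m and z of block2_c in the frame of drawer_floor between 0.015 and 0.027 m and value of joint drawer below 0.005 m and linear speed of lid below 0.02 m/s); the robot touches nothing.
It fails at once if the tin is shifted by more than 30 mm or tipped over (distance of tin from where it was at the start of the episode above 0.03 m or angle between tin's own z axis and vertical above 0.5 rad).
It fails at once if the jar is shifted by more than 30 mm or tipped over (distance of jar from where it was at the start of the episode above 0.03 m or angle between jar's own z axis and vertical above 0.5 rad).
It fails at once if the offcut is shifted by more than 30 mm or tipped over (distance of offcut from where it was at the start of the episode above 0.03 m).
Of sleeve1, sleeve2, sleeve3 only 2 to 3 are there at a start; the rules pass over those that are not, and their reading is None.
Of block1, block2 only 1 to 2 are there at a start; the rules pass over those that are not, and their reading is None.
At some moment in a run one of sleeve1, sleeve2, sleeve3, block1, block2 may be knocked a few centimetres aside while the robot is not near it.
It also fails if it takes over 210 s, if anything falls off the work surface, if the arm or the gripper's body presses on something with over 40 N, if the wrist force passes 120 N, or if a joint passes its speed limit or range.

## Robot

A 6-joint arm with a two-finger parallel gripper is mounted at the origin on the work surface. World frame = base frame: x ahead of the robot, y to its left, z up, the work surface at z = 0. Lengths are in m, angles in rad, forces in N, time in s.
With the tool pointing down it reaches from about 0.25 to 0.725 m from the base axis. Payload 4 kg.
Tool frame: the origin (TCP) lies at the very end of the fingers, on their centre line; the grasp point (between the pads) lies 19 mm behind it; z points along the fingers, y is the line along which they close (so a half turn about z gives the same grasp; the last joint's range is limited). The gripper opens to 85 mm and grips with 20 to 120 N. Pads are 22 mm wide; open, the fingers measure 114 mm over their backs; the gripper's body (76 mm by 85 mm) begins 54 mm behind the grasp point. The pads swing forward as they close: fully open they stand 13 mm farther back than shut.
Start: joints at [1.17, 0.241, 0.005, 1.335, 0, 1.571], TCP at [0.195, 0.46, 0.203] pointing down, gripper open.
Joint ranges: [-2.72, 2.72], [-1.05, 1.87], [-1.09, 1.28], [-1.99, 2.15], [-1.42, 1.44], [-3.14, 3.14]. Speed limits (rad/s): [2.79, 2.79, 3.14, 3.14, 3.14, 3.14].

## Interface

Orientations are given as a unit quaternion [x, y, z, w].
In Python, from workcell import bot gives the robot as it stands.
- The arm moves only by the tool carry_out, never from a script. Its argument "increments" is one flat list of numbers, 5 for each row, row after row: the finger opening in cm, from 0 to 8.54, then the shift along the tool's x, y, z in cm, then the turn about the tool's z in rad. A call has exactly 5 rows; each row shifts and turns the commanded pose from where the row before left it, along the tool's axes as they then stand; what a row does not reach is not made up. A row lasts 1/8 s, in which the tool goes at most 62.5 mm and 10.7 degrees, less where a joint would pass 70% of its speed; a pose out of reach is approached as far as the arm can. A call with a gripper value outside its range is refused whole. The fingers move at their own pace and stop on an object; the grip force is fixed at half the most. Time passes only in rows, so rows that do not move let the fingers close, or fill a call up. It gives the time, the measured TCP pose, the force, the opening and the grip force at its end, in the units of the state.
- bot.get_obs(): the state, without advancing time (a new reading comes with each control period).
- bot.camera(name): name is "side" or "top" or "wrist"; returns a dict with "pixels" (384x512x3 uint8, blue, green, red), "range_z" (384x512 float32, m along the optical axis (not along the pixel's ray), 0 where there is no reading), "mtx" (3x3 intrinsics, pixels), "eye" and "attitude" of the camera in the world. Camera axes: x right, y down, z forward; pixel columns grow to the right and rows downward; lengths in m; the calibration is good to about 2 mm. A picture is of the moment at which its call begins.
- bot.job_done(): hands the job in; it is judged then, once.
Trained networks look in a picture, given as the dict that the camera call returned (one of the last four; its "shot" number tells which), for a name from the list of things; names that differ only in an ending like _2 or _b are one class to them, and where a whole thing is asked for, a point or a joint stands for the part that bears it (a point fixed in the world has none). Each returns a list of dicts, best first, with "p" (0 to 1); they miss things now and then, are a little off and sometimes report something else, mostly with a low value. They report only what shows in the picture. A call takes as long as a camera call. They do not tell look-alikes from the thing itself.
- bot.find_in(picture, name): "xyz" ([x, y, z] in m, in the coordinates of the camera as it stood for that picture, good to about 4 mm: the middle of the surface that is visible of it).
- bot.regions_of(picture, name): "mask" (384x512 bool, what is visible of it).
- bot.place_of(picture, name): "xyz" ([x, y, z] in m, in the coordinates of the camera as it stood for that picture, good to about 4 mm: a listed point, or the origin of a listed thing).
The state is a dict: "clock": time; "joint_pos": joint angles; "joint_vel": joint speeds; "tau": joint torques, N m; "eef_pos": TCP position; "tool_rot": TCP orientation; "ft_force": force on the tool from outside, world axes, zero at the start; "ft_torque": the same for the moment, N m; "grip_width": finger opening in m; "grasp_force": force on a finger pad.
Only numpy, scipy, OpenCV 4.12 (cv2) and the standard library are available. Lean on these libraries where they do the work, as an engineer would, in place of code of your own. Each camera call takes 0.05 s, during which the arm holds its last target. There are 200 camera calls.

## Working session

There is one attempt and no reset: what is moved stays moved. The work goes in short steps, Python scripts to look and compute and a tool call to move; the robot and the scene stay as the last step left them, time stands still between calls to the robot, and variables do not carry over. Pictures are saved under pics/ and viewed, at most 14 in all, crops included, and the job is handed in when it is done.

Besides the shell and the picture viewer there is one more tool, called after "Emit:" in YAML: its name, and indented under it one key for each argument. carry_out: Moves the arm, as the interface text tells. Its arguments: {"type":"object","properties":{"increments":{"type":"array","items":{"type":"number"}}},"required":["increments"]}

```bash
mkdir -p pics; ls; python3 - <<'E'
from workcell import bot
import cv2,numpy as np
o=bot.get_obs();print({k:np.round(v,3).tolist() for k,v in o.items()})
for n in("side","top"):
    p=bot.camera(n);cv2.imwrite(f"pics/{n}0.png",p["pixels"]);print(n,p["mtx"].tolist(),p["eye"],p["attitude"])
E
```

```text
pics
{'clock': 0.0, 'joint_pos': [1.17, 0.241, 0.004, 1.335, 0.0, 1.571], 'joint_vel': [0.0, 0.0, 0.0, 0.0, -0.0, 0.001], 'tau': [-0.0, -37.232, 25.241, 0.017, -0.0, 0.0], 'eef_pos': [0.195, 0.46, 0.202], 'tool_rot': [0.199, 0.98, -0.001, -0.0], 'ft_force': [-0.172, 0.048, -0.055], 'ft_torque': [-0.002, -0.02, -0.014], 'grasp_force': 0.0, 'grip_width': 0.085}
side [[462.172533043675, 0.0, 256.966403351385], [0.0, 462.172533043675, 193.70394524796302], [0.0, 0.0, 1.0]] [ 0.50077074 -0.97715147  1.34772499] [ 0.9394281  -0.01956516  0.00888496 -0.34207179]
top [[447.14133819767767, 0.0, 258.90492768086096], [0.0, 447.14133819767767, 186.53300431240316], [0.0, 0.0, 1.0]] [0.41799151 0.0701776  1.42131885] [-0.69789311  0.71458289 -0.04064859  0.02577175]
```

View pics/top0.png

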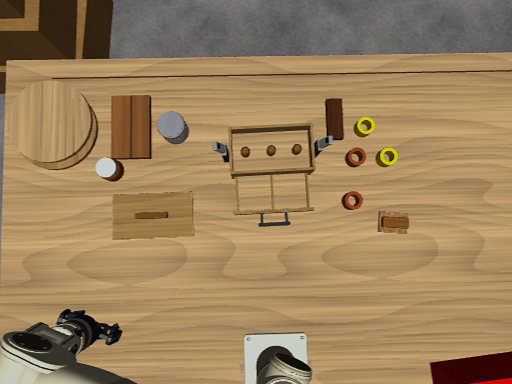

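View pics/side0.png

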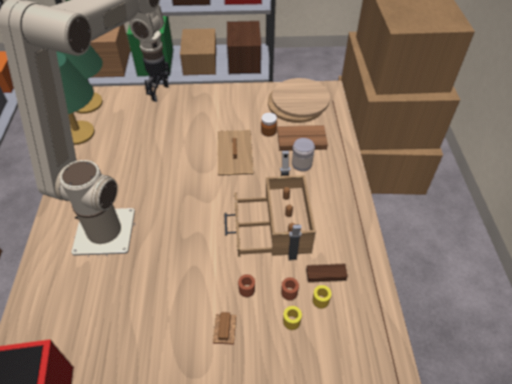

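```bash
cat > h.py <<'E'
from workcell import bot
import cv2,numpy as np
from scipy.spatial.transform import Rotation as R
def w(p,x): return R.from_quat(p["attitude"]).apply(x)+p["eye"]
def cloud(p):
    d=p["range_z"];v,u=np.mgrid[:d.shape[0],:d.shape[1]];K=p["mtx"]
    c=np.dstack([(u-K[0,2])/K[0,0]*d,(v-K[1,2])/K[1,1]*d,d])
    W=w(p,c.reshape(-1,3)).reshape(c.shape);W[d==0]=np.nan;return W
def px(p,X):
    c=R.from_quat(p["attitude"]).inv().apply(np.array(X)-p["eye"]);q=p["mtx"]@c;return np.round(q[:2]/q[2]).astype(int).tolist()
def place(p,n,m=.2):
    for r in bot.place_of(p,n):
        if r["p"]>m: X=w(p,r["xyz"]);print(n,round(r["p"],2),np.round(X,3).tolist(),px(p,X))
E
python3 - <<'E'
from h import *
for c in("top","side"):
    p=bot.camera(c);print(c)
    for n in "sleeve1_c block1_c lid_grip post1 lid_seat drawer_floor drawer_handle clampL_pivot clampL_tip clampR_pivot clampR_tip".split(): place(p,n)
    np.savez(f"{c}0.npz",W=cloud(p),I=p["pixels"])
E
```

```text
top
sleeve1_c 0.77 [0.501, -0.25, 0.021] [351, 200]
block1_c 0.88 [0.426, -0.381, 0.021] [394, 223]
block1_c 0.52 [0.647, 0.08, 0.064] [245, 154]
lid_grip 0.83 [0.465, 0.373, 0.029] [152, 216]
lid_grip 0.66 [0.424, -0.379, 0.021] [393, 223]
lid_grip 0.48 [0.661, -0.159, 0.211] [331, 138]
post1 0.93 [0.652, -0.001, 0.069] [271, 152]
post1 0.85 [0.648, 0.079, 0.061] [245, 154]
post1 0.78 [0.656, -0.076, 0.063] [296, 150]
lid_seat 0.95 [0.656, 0.001, 0.151] [272, 145]
lid_seat 0.75 [0.427, -0.38, 0.039] [395, 222]
drawer_floor 0.92 [0.539, -0.002, 0.008] [272, 190]
drawer_handle 0.73 [0.434, -0.003, 0.033] [273, 223]
clampL_pivot 0.62 [0.651, 0.141, 0.144] [223, 148]
clampL_pivot 0.43 [0.433, -0.007, 0.031] [275, 223]
clampL_tip 0.63 [0.734, 0.299, -0.003] [177, 132]
clampL_tip 0.59 [0.651, 0.143, 0.143] [223, 149]
clampL_tip 0.58 [0.649, 0.166, 0.21] [213, 145]
clampL_tip 0.31 [0.649, 0.08, 0.064] [245, 153]
clampR_pivot 0.74 [0.654, -0.136, 0.142] [319, 146]
clampR_tip 0.42 [0.659, -0.16, 0.209] [331, 139]
side
sleeve1_c 0.66 [0.499, -0.252, 0.027] [245, 286]
block1_c 0.62 [0.654, 0.001, 0.07] [288, 213]
block1_c 0.58 [0.431, -0.382, 0.019] [224, 327]
block1_c 0.57 [0.662, -0.162, 0.214] [298, 227]
lid_grip 0.68 [0.47, 0.37, 0.033] [234, 148]
post1 0.89 [0.655, 0.08, 0.069] [286, 196]
post1 0.8 [0.662, -0.074, 0.065] [292, 232]
post1 0.67 [0.653, 0.0, 0.069] [287, 214]
post1 0.65 [0.652, 0.148, 0.146] [285, 168]
lid_seat 0.94 [0.651, 0.002, 0.157] [288, 197]
drawer_floor 0.89 [0.542, -0.001, 0.015] [256, 224]
drawer_handle 0.59 [0.435, -0.001, 0.032] [225, 222]
clampL_pivot 0.76 [0.652, 0.146, 0.148] [285, 168]
clampL_tip 0.66 [0.655, 0.165, 0.211] [286, 151]
clampR_pivot 0.65 [0.665, -0.143, 0.148] [296, 234]
clampR_tip 0.51 [0.665, -0.16, 0.216] [298, 226]
clampR_tip 0.3 [0.654, 0.082, 0.068] [286, 196]
```

The top view shows two rust sleeves at (352,200) and (356,157). The yellow look-alikes are at (366,126) and (388,157). There is one block at (394,222), the lid is at (153,216), and the chest is at (272,150) with its drawer open. Next I fit these precisely and check a close crop.

```bash
cat > fit.py <<'E'
from h import *
p=bot.camera("top");W=cloud(p);I=p["pixels"];hsv=cv2.cvtColor(I,cv2.COLOR_BGR2HSV)
cv2.imwrite("pics/crop%d.png"%p["shot"],cv2.resize(I[90:245,200:425],None,fx=3.5,fy=3.5,interpolation=cv2.INTER_CUBIC))
def rect(name,m):
    q=W[m][:,:2];q=q[np.isfinite(q).all(1)]
    (c,s,a)=cv2.minAreaRect((q*1000).astype(np.float32));print(name,len(q),"c",np.round(c,1),"size",np.round(s,1),"ang",round(a,1),"z",np.round(np.nanmedian(W[m][:,2]),4))
def near(x,y,r): return np.hypot(W[...,0]-x,W[...,1]-y)<r
z=W[...,2]
for u,v in((352,200),(356,157)):
    x,y=W[v-6,u,:2] if False else np.nanmedian(W[v-8:v+9,u-8:u+9,:2].reshape(-1,2),0)
    print(u,v,hsv[v-8,u],hsv[v-6,u-6]); m=near(x,y,.06)&(z>.045)&(z<.065)
    q=W[m][:,:2];c,r=cv2.minEnclosingCircle((q*1000).astype(np.float32));print("sleeve",np.round(c,1),r,q.mean(0))
rect("blocktop",near(.427,-.381,.07)&(z>.034)); rect("block",near(.427,-.381,.08)&(z>.007))
rect("lidhandle",near(.465,.372,.1)&(z>.03)&(z<.08)); rect("lid",near(.465,.372,.18)&(z>.008)&(z<.06))
rect("rim",near(.655,0,.15)&(z>.122)&(z<.133)&(abs(W[...,1])<.135))
for y in(-.078,0,.078): rect("post",near(.655,y,.025)&(z>.085)&(z<.12))
rect("drawer handle",near(.434,0,.06)&(z>.02)&(z<.06)&(W[...,0]<.45))
rect("clR",near(.655,-.16,.05)&(z>.19)); rect("clL",near(.655,.16,.05)&(z>.19))
E
python3 fit.py; ls pics
```

```text
352 200 [  9 198 143] [  8 218  48]
sleeve [ 499.4 -248.9] 28.736330032348633 [ 0.49971573 -0.2478119 ]
356 157 [  9 196 143] [  8 204 114]
sleeve [ 636.2 -264.8] 28.451366424560547 [ 0.63473915 -0.26411815]
blocktop 263 c [ 428.  -379.3] size [82.6 31.1] ang 88.5 z 0.0408
block 589 c [ 409.9 -391.8] size [117.5  97.7] ang 84.2 z 0.0185
lidhandle 190 c [468.1 373.9] size [18.1 93.6] ang 1.4 z 0.0451
lid 3688 c [474.5 364.1] size [333.  279.5] ang 88.5 z 0.0156
rim 726 c [653.3   2.1] size [141.2 265.8] ang 1.8 z 0.1269
post 76 c [655.5 -73.9] size [25.6 27. ] ang 62.6 z 0.1073
post 74 c [651.8   3.7] size [26.4 25.4] ang 32.4 z 0.1073
post 75 c [649.1  81.3] size [26.9 24.1] ang 86.4 z 0.1065
drawer handle 131 c [437.2  -2.9] size [21.9 96.1] ang 0.9 z 0.034
clR 71 c [ 657.3 -151.2] size [24.  19.7] ang 9.0 z 0.2101
clL 64 c [647.6 159.9] size [18.8 24. ] ang 88.5 z 0.2092
crop5.png
side0.png
top0.png
```

View crop.

View pics/crop5.png

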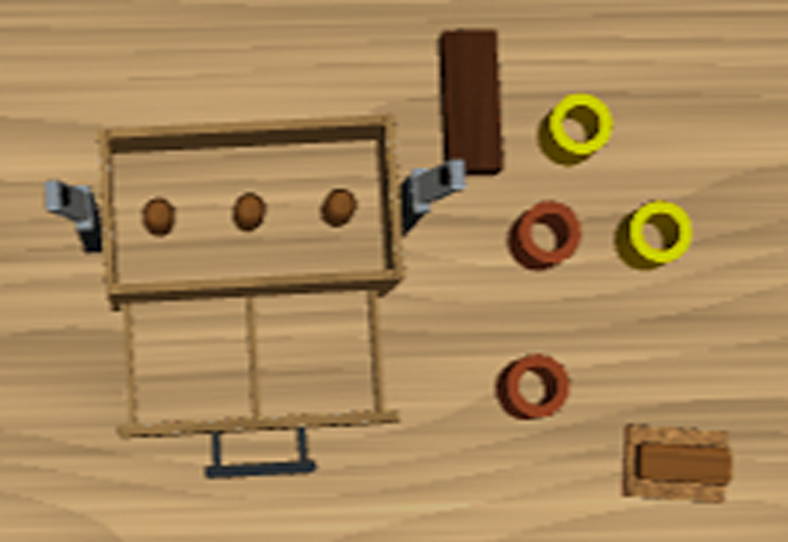

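The crop confirms the rust sleeves at (533,386) and (545,235), with the yellow ones at (580,125) and (661,232) to be left alone. The drawer is empty. I choose the near rust sleeve first.

```bash
cat > plan.py <<'E'
import sys
from h import *
def pose():
    o=bot.get_obs();m=R.from_quat(o["tool_rot"]).as_matrix();return np.array(o["eef_pos"]),np.arctan2(m[1,1],m[0,1]),o
# args: x,y,z(cm),phi,grip[,step]; several waypoints
if __name__=="__main__":
    P,ph,o=pose();P=P*100;print("now",np.round(P,2),round(ph,3),np.round(o["joint_pos"],2),np.round(o["grip_width"]*100,2),round(float(o["clock"]),2),np.round(o["ft_force"],1));rows=[]
    for a in sys.argv[1:]:
        v=list(map(float,a.split(",")));T=np.array(v[:3]);dphi=(v[3]-ph+np.pi)%(2*np.pi)-np.pi
        if abs(dphi)<.006: dphi=0
        st=v[5] if len(v)>5 else 5.8
        n=max(1,int(np.ceil(max(np.linalg.norm(T-P)/st,abs(dphi)/.18))));d=(T-P)/n
        if np.linalg.norm(T-P)<.02 and not dphi: n=1
        for i in range(n):
            ey=np.array([np.cos(ph),np.sin(ph)]);ex=np.array([-ey[1],ey[0]])
            r=[v[4],round(d[:2]@ex,2),round(d[:2]@ey,2),round(-d[2],2),round(-dphi/n,3)]
            P=P+np.append(ex*r[1]+ey*r[2],-r[3]);ph-=r[4];rows.append(r)
    while len(rows)%5: rows.append([rows[-1][0],0,0,0,0])
    for i in range(0,len(rows),5): print([x for r in rows[i:i+5] for x in r])
E
python3 plan.py 49.95,-24.8,14,0.04,8
```

```text
now [19.51 46.04 20.33] 1.17 [ 1.17  0.24  0.    1.34 -0.    1.57] 8.5 1.35 [0.1 0.1 0.4]
[8.0, np.float64(-3.98), np.float64(-3.81), np.float64(0.45), np.float64(0.081), 8.0, np.float64(-4.27), np.float64(-3.48), np.float64(0.45), np.float64(0.081), 8.0, np.float64(-4.54), np.float64(-3.12), np.float64(0.45), np.float64(0.081), 8.0, np.float64(-4.78), np.float64(-2.74), np.float64(0.45), np.float64(0.081), 8.0, np.float64(-4.98), np.float64(-2.35), np.float64(0.45), np.float64(0.081)]
[8.0, np.float64(-5.16), np.float64(-1.94), np.float64(0.45), np.float64(0.081), 8.0, np.float64(-5.3), np.float64(-1.51), np.float64(0.45), np.float64(0.081), 8.0, np.float64(-5.4), np.float64(-1.08), np.float64(0.45), np.float64(0.081), 8.0, np.float64(-5.47), np.float64(-0.64), np.float64(0.45), np.float64(0.081), 8.0, np.float64(-5.5), np.float64(-0.19), np.float64(0.45), np.float64(0.081)]
[8.0, np.float64(-5.5), np.float64(0.25), np.float64(0.45), np.float64(0.081), 8.0, np.float64(-5.46), np.float64(0.7), np.float64(0.45), np.float64(0.081), 8.0, np.float64(-5.39), np.float64(1.14), np.float64(0.45), np.float64(0.081), 8.0, np.float64(-5.28), np.float64(1.57), np.float64(0.45), np.float64(0.081), 8.0, 0, 0, 0, 0]
```

```bash
python3 - <<'E'
s=open('plan.py').read()
s=s.replace("d=(T-P)/n\n","k=n\n").replace("            ey=np","            d=(T-P)/(n-i);ey=np")
s=s.replace("round(d[:2]@ex,2),round(d[:2]@ey,2),round(-d[2],2),round(-dphi/n,3)]","*[float(round(q,1)) for q in (d[:2]@ex,d[:2]@ey,-d[2])],float(round(-dphi/n,2))]")
s=s.replace(";k=n\n","\n")
open('plan.py','w').write(s)
E
python3 plan.py 49.95,-24.8,14,0.04,8
```

```text
now [19.51 46.04 20.33] 1.17 [ 1.17  0.24  0.    1.34 -0.    1.57] 8.5 1.35 [0.1 0.1 0.4]
[8.0, -4.0, -3.8, 0.5, 0.08, 8.0, -4.3, -3.5, 0.4, 0.08, 8.0, -4.5, -3.1, 0.5, 0.08, 8.0, -4.8, -2.8, 0.4, 0.08, 8.0, -5.0, -2.4, 0.5, 0.08]
[8.0, -5.1, -2.0, 0.4, 0.08, 8.0, -5.3, -1.5, 0.5, 0.08, 8.0, -5.4, -1.1, 0.4, 0.08, 8.0, -5.5, -0.7, 0.5, 0.08, 8.0, -5.5, -0.2, 0.4, 0.08]
[8.0, -5.5, 0.2, 0.5, 0.08, 8.0, -5.4, 0.6, 0.4, 0.08, 8.0, -5.4, 1.1, 0.5, 0.08, 8.0, -5.3, 1.5, 0.4, 0.08, 8.0, 0, 0, 0, 0]
```

Emit:
carry_out:
  increments: [8.0,-4.0,-3.8,0.4,0.08,8.0,-4.3,-3.5,0.5,0.08,8.0,-4.5,-3.1,0.5,0.08,8.0,-4.8,-2.7,0.4,0.08,8.0,-5.0,-2.4,0.4,0.08]

```text
clock: 1.98
eef_pos: [0.3053, 0.2059, 0.1815]
tool_rot: [0.391, 0.921, 0.0, 0.0]
ft_force: [0.7, 0.3, 0.6]
grip_width: 0.08
grasp_force: 0.0
```

Emit:
carry_out:
  increments: [8.0,-5.2,-1.9,0.5,0.08,8.0,-5.3,-1.5,0.5,0.08,8.0,-5.4,-1.1,0.5,0.08,8.0,-5.5,-0.6,0.4,0.08,8.0,-5.5,-0.2,0.4,0.08]

```text
clock: 2.6
eef_pos: [0.4169, -0.047, 0.1585]
tool_rot: [0.566, 0.824, 0.0, 0.0]
ft_force: [0.7, 1.0, -0.9]
grip_width: 0.08
grasp_force: 0.0
```

Emit:
carry_out:
  increments: [8.0,-5.5,0.2,0.4,0.08,8.0,-5.5,0.7,0.5,0.08,8.0,-5.4,1.1,0.4,0.08,8.0,-5.3,1.6,0.4,0.08,8.0,0,0,0,0]

```text
clock: 3.22
eef_pos: [0.5058, -0.2507, 0.1399]
tool_rot: [0.691, 0.723, -0.0, -0.0]
ft_force: [-0.1, 0.0, 0.2]
grip_width: 0.08
grasp_force: 0.0
```

```bash
python3 plan.py 49.95,-24.8,2.2,0.04,8; python3 - <<'E'
from h import *
p=bot.camera("wrist");cv2.imwrite("pics/w1.png",p["pixels"]);place(p,"sleeve1_c")
W=cloud(p);q=W[(abs(W[...,2]-.055)<.004)&(np.hypot(W[...,0]-.4995,W[...,1]+.248)<.05)][:,:2]
print(len(q),cv2.minEnclosingCircle((q*1000).astype(np.float32)),p["eye"])
E
```

```text
now [ 50.58 -25.07  13.99] 0.046 [-0.46  0.4   0.06  1.23 -0.    1.07] 8.0 3.23 [-0.1  0.   0.2]
[8.0, 0.1, -0.2, 3.9, 0.0, 8.0, 0.1, -0.2, 3.9, 0.0, 8.0, 0.1, -0.2, 4.0, 0.0, 8.0, 0, 0, 0, 0, 8.0, 0, 0, 0, 0]
sleeve1_c 0.61 [0.499, -0.251, 0.028] [248, 182]
1537 ((499.3651428222656, -250.85650634765625), 27.876724243164062) [ 0.50285284 -0.17563479  0.31061233]
```

Emit:
carry_out:
  increments: [8.0,0.1,-0.6,4.0,0,8.0,0,0,5.0,0,8.0,0,0,2.8,0,4.5,0,0,0,0,4.5,0,0,0,0]

```text
clock: 3.95
eef_pos: [0.5, -0.2463, 0.025]
tool_rot: [0.689, 0.725, 0.0, 0.001]
ft_force: [0.4, -1.1, 0.2]
grip_width: 0.046
grasp_force: 0.0
```

Emit:
carry_out:
  increments: [4.5,0,0,0,0,4.5,0,0,-5.0,0,4.5,0,0,-5.0,0,4.5,0,0,-5.0,0,4.5,0,0,-1.0,0]

```text
clock: 4.58
eef_pos: [0.5018, -0.2481, 0.1894]
tool_rot: [0.689, 0.725, 0.002, 0.005]
ft_force: [0.3, -0.3, -0.2]
grip_width: 0.0451
grasp_force: 0.0
```

```bash
python3 plan.py 61,-7.8,18.2,0.041,4.5
```

```text
now [ 50.18 -24.81  18.94] 0.05 [-0.46  0.36  0.13  1.33  0.    1.06] 4.51 4.58 [ 0.3 -0.3 -0.2]
[4.5, 4.1, 2.9, 0.2, 0.0, 4.5, 4.1, 2.9, 0.2, 0.0, 4.5, 4.1, 2.9, 0.2, 0.0, 4.5, 4.1, 3.0, 0.1, 0.0, 4.5, 0, 0, 0, 0]
```

```bash
python3 - <<'E'
from h import *
p=bot.camera("wrist");a=p["pixels"];place(p,"sleeve1_c")
p=bot.camera("top");place(p,"sleeve1_c");b=p["pixels"]
cv2.imwrite("pics/c2.png",np.hstack([cv2.resize(a,(400,300)),cv2.resize(b[90:240,225:425],(400,300))]))
E
```

```text
sleeve1_c 0.57 [0.504, -0.247, 0.023] [350, 199]
sleeve1_c 0.36 [0.658, -0.16, 0.213] [332, 139]
sleeve1_c 0.24 [0.648, 0.079, 0.062] [245, 154]
```

View pics/c2.png

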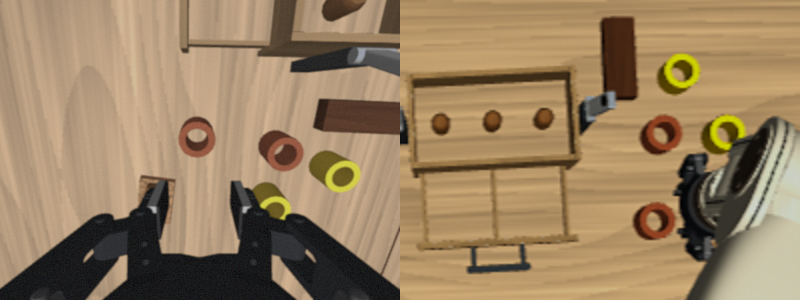

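```bash
cat > sl.py <<'E'
from h import *
import sys
def sleeves(cam,zt=.055,ref=None):
    p=bot.camera(cam);W=cloud(p);hsv=cv2.cvtColor(p["pixels"],cv2.COLOR_BGR2HSV)
    m=(abs(W[...,2]-zt)<.005)&(hsv[...,0]<15)&(hsv[...,1]>150)&(W[...,0]<.8)
    n,l,s,c=cv2.connectedComponentsWithStats(m.astype(np.uint8))
    for i in range(1,n):
        if s[i,4]>40:
            q=(W[l==i][:,:2]*1000).astype(np.float32);c_,r=cv2.minEnclosingCircle(q);print(cam,s[i,4],np.round(c_,1),round(r,1))
    return p,W
if __name__=="__main__":
    p,W=sleeves("wrist");o=bot.get_obs();print("tcp px",px(p,o["eef_pos"]),o["eef_pos"],p["eye"],R.from_quat(p["attitude"]).as_matrix()[:,2])
    sleeves("top")
E
python3 sl.py
```

```text
tcp px [254, 224] [ 0.49809658 -0.24621313  0.18193776] [ 0.49529062 -0.17149254  0.35346426] [ 0.0132724  -0.29240928 -0.95620116]
top 141 [ 635.3 -265. ] 27.5
top 41 [608.2 493.9] 31.2
top 150 [ 499.4 -247.5] 28.1
top 41 [  10.7 -662.7] 42.3
top 55 [ -13.3 -525.1] 51.8
```

Emit:
carry_out:
  increments: [8.0,-0.2,0.1,5.0,0,8.0,0,0,5.0,0,8.0,0,0,4.0,0,8.0,0,0,2.0,0,8.0,0,0,0,0]

```text
clock: 5.5
eef_pos: [0.4972, -0.2472, 0.0199]
tool_rot: [0.689, 0.725, -0.001, -0.004]
ft_force: [-0.4, -0.7, 0.9]
grip_width: 0.0804
grasp_force: 0.0
```

```bash
python3 plan.py; python3 - <<'E'
from h import *
p=bot.camera("wrist");a=p["pixels"]
q=bot.camera("side");b=q["pixels"]
cv2.imwrite("pics/c3.png",np.hstack([cv2.resize(a,(400,300)),cv2.resize(b[225:345,185:345],(400,300))]))
E
```

```text
now [ 49.72 -24.72   1.99] 0.05 [-0.46  0.5  -0.12  0.96  0.    1.06] 8.04 5.5 [-0.4 -0.7  0.9]
```

View pics/c3.png

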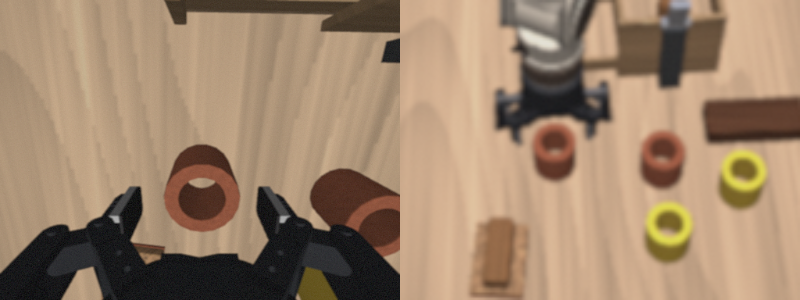

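```bash
python3 - <<'E'
from h import *
p=bot.camera("wrist");W=cloud(p);o=bot.get_obs();hsv=cv2.cvtColor(p["pixels"],cv2.COLOR_BGR2HSV)
Rm=R.from_quat(o["tool_rot"]);T=Rm.inv().apply((W-o["eef_pos"]).reshape(-1,3)).reshape(W.shape)
print("tcp px",px(p,o["eef_pos"]),px(p,[.4994,-.248,.055]))
m=(hsv[...,2]<70)&(abs(T[...,1])<.06)&(T[...,2]>-.06)&(W[...,2]>.008)
for s in(-1,1):
    q=T[m&(T[...,1]*s>.02)];q=q[q[:,2].argsort()[::-1]];print(np.round(q[:300:25]*1000),len(q))
for v,u in((243,165),(243,175),(250,163),(270,155),(243,345),(255,345)): print(u,v,np.round(T[v,u]*1000),p["pixels"][v,u])
E
```

```text
tcp px [255, 225] [253, 246]
[[-91. -42.  16.]
 [122. -21.  -5.]
 [122. -21. -17.]
 [123. -21. -27.]
 [ -7. -41. -41.]
 [  8. -41. -42.]
 [  7. -41. -44.]
 [  4. -40. -45.]
 [-10. -41. -45.]
 [ -0. -41. -46.]
 [  8. -41. -47.]
 [ -4. -40. -48.]] 754
[[130.  34.  16.]
 [131.  41.  13.]
 [130.  32.  12.]
 [130.  59.  11.]
 [131.  36.  10.]
 [130.  43.   9.]
 [130.  53.   9.]
 [130.  46.   8.]
 [ 13.  22.   7.]
 [131.  30.   6.]
 [130.  34.   5.]
 [130.  55.   5.]] 1269
165 243 [ 11. -45. -47.] [72 70 68]
175 243 [ 11. -40. -47.] [9 3 4]
163 250 [ 11. -44. -55.] [73 70 70]
155 270 [ 12. -41. -73.] [54 56 54]
345 243 [ 11.  45. -47.] [74 73 72]
345 255 [ 11.  42. -58.] [44 41 46]
```

Depth data puts the physical fingertips about 41 mm behind the nominal TCP at this opening, and the side view agrees: the tips sit just above the sleeve. I'll measure this at the sleeve opening before going lower.

Emit:
carry_out:
  increments: [5.6,0,0,-4.0,0,5.6,0,0,0,0,5.6,0,0,0,0,5.6,0,0,0,0,5.6,0,0,0,0]

```text
clock: 6.28
eef_pos: [0.4995, -0.2483, 0.0626]
tool_rot: [0.689, 0.725, -0.0, -0.001]
ft_force: [-0.8, -0.6, -0.9]
grip_width: 0.0558
grasp_force: 0.0
```

```bash
cat > tips.py <<'E'
from h import *
p=bot.camera("wrist");W=cloud(p);o=bot.get_obs();g=p["pixels"].max(2);s=np.ptp(p["pixels"].astype(int),2)
T=R.from_quat(o["tool_rot"]).inv().apply((W-o["eef_pos"]).reshape(-1,3)).reshape(W.shape)*1000
h=o["grip_width"]*500
for k in(-1,1):
    m=(s<12)&(abs(T[...,1]*k-h-6)<9)&(abs(T[...,0])<16)&(T[...,2]>-90)
    q=T[m];q=q[q[:,2].argsort()[::-1]];print(len(q),np.round(q[:40:8]).tolist())
print(o["grip_width"],o["eef_pos"]);cv2.imwrite("pics/tip%d.png"%p["shot"],p["pixels"][130:330])
E
python3 tips.py
```

```text
2572 [[4.0, -28.0, -34.0], [9.0, -28.0, -37.0], [3.0, -28.0, -37.0], [11.0, -30.0, -38.0], [11.0, -33.0, -38.0]]
2506 [[11.0, 33.0, -37.0], [6.0, 28.0, -38.0], [11.0, 33.0, -38.0], [11.0, 29.0, -39.0], [3.0, 28.0, -39.0]]
0.0556892369272254 [ 0.49958013 -0.24838609  0.06265035]
```

Emit:
carry_out:
  increments: [8.0,0,0,0,0,8.0,0,0,3.0,0,8.0,0,0,3.0,0,8.0,0,0,1.6,0,8.0,0,0,0,0]

```text
clock: 6.95
eef_pos: [0.499, -0.2481, -0.014]
tool_rot: [0.689, 0.725, -0.0, -0.001]
ft_force: [-0.3, 0.6, 0.8]
grip_width: 0.0803
grasp_force: 0.0
```

Emit:
carry_out:
  increments: [4.5,0,0,0,0,4.5,0,0,0,0,4.5,0,0,0,0,4.5,0,0,0,0,4.5,0,0,0,0]

```text
clock: 7.58
eef_pos: [0.5014, -0.2493, -0.0112]
tool_rot: [0.689, 0.725, 0.0, 0.002]
ft_force: [0.6, -1.0, 6.0]
grip_width: 0.0539
grasp_force: 63.7
```

Emit:
carry_out:
  increments: [4.5,0,0,-4.5,0,4.5,0,0,-4.5,0,4.5,0,0,-4.5,0,4.5,0,0,-4.5,0,4.5,0,0,0,0]

```text
clock: 8.2
eef_pos: [0.5025, -0.2498, 0.1716]
tool_rot: [0.689, 0.725, 0.001, 0.004]
ft_force: [1.0, -1.5, -2.0]
grip_width: 0.054
grasp_force: 63.7
```

```bash
cat > sl2.py <<'E'
from h import *
# held sleeve ring and posts, from wrist, in world; ring also relative to TCP
p=bot.camera("wrist");W=cloud(p);o=bot.get_obs();hsv=cv2.cvtColor(p["pixels"],cv2.COLOR_BGR2HSV);e=o["eef_pos"]
m=(hsv[...,0]<15)&(hsv[...,1]>120)&(np.hypot(W[...,0]-e[0],W[...,1]-e[1])<.045)&(W[...,2]>e[2]+.0)
zz=np.nanpercentile(W[m][:,2],97);q=W[m&(W[...,2]>zz-.006)]
c,r=cv2.minEnclosingCircle((q[:,:2]*1000).astype(np.float32));print("ring top z",round(zz,4),"c",np.round(c,1),round(r,1),"rel tcp",np.round(np.array(c)-e[:2]*1000,1),"tcp",np.round(e*1000,1),"grip",o["grip_width"],o["grasp_force"])
for y in(-.0745,.0035,.081):
    m=(np.hypot(W[...,0]-.652,W[...,1]-y)<.025)&(W[...,2]>.1)&(W[...,2]<.118)
    if m.sum()>30: c,r=cv2.minEnclosingCircle((W[m][:,:2]*1000).astype(np.float32));print("post",y,m.sum(),np.round(c,1),round(r,1),np.nanmax(W[m][:,2]))
E
python3 sl2.py; python3 plan.py 57,-5,16.5,0.041,4.5 65.2,0.35,16.5,0.041,4.5,4
```

```text
ring top z 0.2388 c [ 501.1 -248.7] 30.6 rel tcp [0.1 0.4] tcp [ 501.  -249.1  169. ] grip 0.05384499936310341 63.700412353500724
post -0.0745 113 [655.4 -87.1] 9.5 0.10695328696970105
now [ 50.1  -24.91  16.9 ] 0.05 [-0.46  0.37  0.1   1.29  0.    1.06] 5.38 8.25 [-0.6  0.4 -1.7]
[4.5, 4.9, 2.0, 0.1, 0.0, 4.5, 4.9, 2.0, 0.1, 0.0, 4.5, 4.9, 1.9, 0.1, 0.0, 4.5, 4.8, 2.0, 0.1, 0.0, 4.5, 1.7, 2.8, 0.0, 0.0]
[4.5, 1.6, 2.8, 0.0, 0.0, 4.5, 1.7, 2.8, 0.0, 0.0, 4.5, 0, 0, 0, 0, 4.5, 0, 0, 0, 0, 4.5, 0, 0, 0, 0]
```

Emit:
carry_out:
  increments: [4.5,4.9,2.0,0.1,0.0,4.5,4.9,2.0,0.1,0.0,4.5,4.9,1.9,0.1,0.0,4.5,4.8,2.0,0.1,0.0,4.5,1.7,2.8,0.0,0.0]

```text
clock: 8.88
eef_pos: [0.5947, -0.0284, 0.1609]
tool_rot: [0.688, 0.726, -0.002, -0.002]
ft_force: [0.6, -0.8, -0.3]
grip_width: 0.0539
grasp_force: 63.7
```

Emit:
carry_out:
  increments: [4.5,1.6,2.8,0.0,0.0,4.5,1.7,2.8,0.0,0.0,4.5,0,0,0,0,4.5,0,0,0,0,4.5,0,0,0,0]

```text
clock: 9.5
eef_pos: [0.6495, 0.0035, 0.1627]
tool_rot: [0.69, 0.724, -0.001, -0.001]
ft_force: [-1.0, 0.9, -0.4]
grip_width: 0.0538
grasp_force: 63.9
```

```bash
python3 sl2.py; python3 plan.py 65.2,0.35,16.5,0.041,4.5,4;python3 - <<'E'
from h import *
cv2.imwrite("pics/w4.png",bot.camera("wrist")["pixels"])
E
```

```text
ring top z 0.2298 c [650.    2.1] 28.4 rel tcp [ 0.2 -1.3] tcp [649.8   3.5 163.1] grip 0.05387715973519002 63.86794002726674
post 0.0035 249 [652.9   4.8] 13.0 0.11364534295363263
post 0.081 926 [650.9  79.3] 13.8 0.11306111259918525
now [64.98  0.35 16.31] 0.049 [ 0.01  0.56  0.39  1.39 -0.    1.53] 5.39 9.55 [ 0.3  0.4 -2.5]
[4.5, -0.0, 0.2, -0.2, 0.01, 4.5, 0, 0, 0, 0, 4.5, 0, 0, 0, 0, 4.5, 0, 0, 0, 0, 4.5, 0, 0, 0, 0]
```

View pics/w4.png

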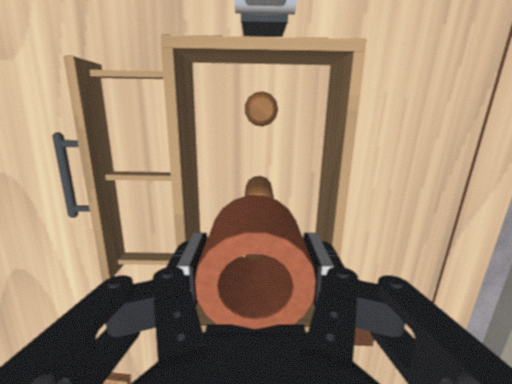

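Emit:
carry_out:
  increments: [4.5,-0.1,0.3,2.0,0,4.5,0,0,3.0,0,4.5,0,0,1.5,0,4.5,0,0,1.0,0,4.5,0,0,0.5,0]

```text
clock: 10.22
eef_pos: [0.6538, 0.0033, 0.0834]
tool_rot: [0.689, 0.725, 0.0, 0.0]
ft_force: [-0.4, 0.2, -0.7]
grip_width: 0.0537
grasp_force: 63.9
```

Emit:
carry_out:
  increments: [4.5,0,0,1.0,0,4.5,0,0,1.0,0,4.5,0,0,0.8,0,4.5,0,0,0,0,4.5,0,0,0,0]

```text
clock: 10.85
eef_pos: [0.6537, 0.0034, 0.0551]
tool_rot: [0.689, 0.725, -0.0, -0.0]
ft_force: [-0.4, 1.0, -0.5]
grip_width: 0.054
grasp_force: 64.0
```

Emit:
carry_out:
  increments: [4.5,0,0,0.3,0,4.5,0,0,0,0,6.8,0,0,0,0,6.8,0,0,0,0,6.8,0,0,-1.0,0]

```text
clock: 11.48
eef_pos: [0.6527, 0.0034, 0.0613]
tool_rot: [0.689, 0.725, -0.001, -0.001]
ft_force: [-0.1, -0.1, 0.5]
grip_width: 0.0679
grasp_force: 0.0
```

Emit:
carry_out:
  increments: [6.8,0,0,-3.0,0,6.8,0,0,-5.0,0,6.8,0,0,-5.0,0,6.8,0,0,-2.0,0,6.8,0,0,0,0]

```text
clock: 12.1
eef_pos: [0.6552, 0.0034, 0.2152]
tool_rot: [0.689, 0.725, 0.002, 0.002]
ft_force: [0.2, -0.0, 0.2]
grip_width: 0.0681
grasp_force: 0.0
```

```bash
python3 plan.py 58,-13,21,0.041,8 63.55,-26.45,19,0.041,8; python3 - <<'E'
from h import *
p=bot.camera("wrist");W=cloud(p);hsv=cv2.cvtColor(p["pixels"],cv2.COLOR_BGR2HSV)
m=(hsv[...,0]<15)&(hsv[...,1]>150)&(np.hypot(W[...,0]-.653,W[...,1]-.002)<.05)&(W[...,2]>.115)&(W[...,2]<.128)
print(cv2.minEnclosingCircle((W[m][:,:2]*1000).astype(np.float32)),np.nanmedian(W[m][:,2]),m.sum())
E
python3 sl.py
```

```text
now [65.52  0.34 21.52] 0.05 [ 0.01  0.56  0.51  1.52 -0.    1.53] 6.81 12.1 [ 0.2 -0.   0.2]
[8.0, -4.3, -2.7, 0.2, 0.0, 8.0, -4.3, -2.7, 0.2, 0.0, 8.0, -4.3, -2.8, 0.1, 0.0, 8.0, -4.6, 1.6, 0.7, 0.0, 8.0, -4.6, 1.6, 0.7, 0.0]
[8.0, -4.6, 1.7, 0.6, 0.0, 8.0, 0, 0, 0, 0, 8.0, 0, 0, 0, 0, 8.0, 0, 0, 0, 0, 8.0, 0, 0, 0, 0]
((654.0236206054688, 3.10124135017395), 26.332170486450195) 0.12007391859043615 57
tcp px [253, 223] [0.65335433 0.00337352 0.21148887] [0.65050856 0.07835837 0.38373591] [ 0.01581927 -0.29284437 -0.95602925]
top 142 [ 635.4 -264.9] 28.1
top 51 [612.7 499.4] 33.4
```

Emit:
carry_out:
  increments: [8.0,-4.3,-2.7,0.2,0.0,8.0,-4.3,-2.7,0.2,0.0,8.0,-4.3,-2.8,0.1,0.0,8.0,-4.6,1.6,0.7,0.0,8.0,-4.6,1.6,0.7,0.0]

```text
clock: 12.88
eef_pos: [0.6137, -0.2209, 0.1916]
tool_rot: [0.689, 0.724, -0.001, -0.001]
ft_force: [1.5, -0.2, 0.7]
grip_width: 0.0799
grasp_force: 0.0
```

Emit:
carry_out:
  increments: [8.0,-4.6,1.7,0.6,0.0,8.0,0,0,3.0,0,8.0,0,0,3.0,0,8.0,0,0,0,0,8.0,0,0,0,0]

```text
clock: 13.5
eef_pos: [0.634, -0.2648, 0.1274]
tool_rot: [0.689, 0.725, -0.0, -0.0]
ft_force: [1.0, 0.2, 0.7]
grip_width: 0.0802
grasp_force: 0.0
```

```bash
python3 sl.py; python3 plan.py 63.55,-26.5,-1.3,0.041,8
```

```text
tcp px [255, 225] [ 0.63467968 -0.26498248  0.12846255] [ 0.63078313 -0.18981917  0.29818275] [ 0.01373033 -0.29265822 -0.95611853]
top 148 [ 634.8 -265. ] 28.2
top 56 [613.  500.1] 33.4
now [ 63.5  -26.51  12.9 ] 0.05 [-0.4   0.66  0.46  1.37  0.    1.13] 7.99 13.6 [0.1 0.3 1.1]
[8.0, 0.0, 0.0, 4.7, 0.0, 8.0, 0.0, 0.0, 4.8, 0.0, 8.0, 0.0, 0.1, 4.7, 0.0, 8.0, 0, 0, 0, 0, 8.0, 0, 0, 0, 0]
```

Emit:
carry_out:
  increments: [8.0,0,0,4.7,0,8.0,0,0,4.7,0,8.0,0,0,3.5,0,8.0,0,0,1.3,0,8.0,0,0,0,0]

```text
clock: 14.22
eef_pos: [0.6344, -0.265, -0.0142]
tool_rot: [0.689, 0.725, 0.0, 0.0]
ft_force: [0.2, 0.7, 0.3]
grip_width: 0.08
grasp_force: 0.0
```

Emit:
carry_out:
  increments: [4.5,0,0,0,0,4.5,0,0,0,0,4.5,0,0,0,0,4.5,0,0,0,0,4.5,0,0,-2.0,0]

```text
clock: 14.85
eef_pos: [0.6328, -0.2644, 0.0045]
tool_rot: [0.689, 0.725, -0.001, -0.001]
ft_force: [-0.4, 0.7, -1.1]
grip_width: 0.054
grasp_force: 63.5
```

Emit:
carry_out:
  increments: [4.5,0,0,-4.5,0,4.5,0,0,-4.5,0,4.5,0,0,-4.5,0,4.5,0,0,-4.5,0,4.5,0,0,-2.5,0]

```text
clock: 15.48
eef_pos: [0.6349, -0.2653, 0.2142]
tool_rot: [0.689, 0.725, 0.001, 0.002]
ft_force: [0.4, 0.1, -1.4]
grip_width: 0.0539
grasp_force: 63.5
```

```bash
python3 sl2.py; python3 plan.py 57,-20,21.5,0.041,4.5,5 59,-8,19.5,0.041,4.5,5 65.6,-7.5,16.5,0.041,4.5,5
```

```text
ring top z 0.2819 c [ 636.  -264.8] 29.6 rel tcp [0.2 0.9] tcp [ 635.8 -265.7  217.3] grip 0.05341695669236762 63.50267170140796
now [ 63.58 -26.57  21.73] 0.05 [-0.4   0.64  0.65  1.58 -0.    1.12] 5.34 15.53 [ 0.7 -0.6  3. ]
[4.5, 3.4, -3.1, 0.1, 0.0, 4.5, 3.5, -3.1, 0.1, 0.0, 4.5, 4.0, 0.9, 0.7, 0.0, 4.5, 3.9, 0.8, 0.7, 0.0, 4.5, 4.0, 0.9, 0.6, 0.0]
[4.5, 0.1, 3.3, 1.5, 0.0, 4.5, 0.0, 3.3, 1.5, 0.0, 4.5, 0, 0, 0, 0, 4.5, 0, 0, 0, 0, 4.5, 0, 0, 0, 0]
```

Emit:
carry_out:
  increments: [4.5,3.4,-3.1,0.1,0.0,4.5,3.5,-3.1,0.1,0.0,4.5,4.0,0.9,0.7,0.0,4.5,3.9,0.8,0.7,0.0,4.5,4.0,0.9,0.6,0.0]

```text
clock: 16.15
eef_pos: [0.5881, -0.0779, 0.1875]
tool_rot: [0.689, 0.724, -0.0, -0.0]
ft_force: [0.7, 0.2, -0.4]
grip_width: 0.0537
grasp_force: 63.8
```

Emit:
carry_out:
  increments: [4.5,0.1,3.3,1.5,0.0,4.5,0.0,3.3,1.5,0.0,4.5,0,0,0,0,4.5,0,0,0,0,4.5,0,0,0,0]

```text
clock: 16.77
eef_pos: [0.6541, -0.075, 0.1592]
tool_rot: [0.689, 0.724, 0.0, 0.0]
ft_force: [0.1, 0.6, -0.5]
grip_width: 0.0537
grasp_force: 64.0
```

```bash
python3 sl2.py; python3 plan.py 65.65,-7.55,16.5,0.041,4.5
```

```text
ring top z 0.2269 c [662.7 -75.2] 36.5 rel tcp [ 8.5 -0.2] tcp [654.2 -75.  159.4] grip 0.05413252250875374 64.03196450989526
post -0.0745 258 [655.7 -73.1] 12.9 0.11222260718818264
post 0.0035 1218 [654.    1.2] 17.1 0.11794769711866104
post 0.081 483 [650.7  74.9] 13.0 0.11328010500184513
now [65.42 -7.5  15.94] 0.049 [-0.11  0.58  0.41  1.39 -0.    1.41] 5.41 16.82 [ 0.4  0.6 -0.9]
[4.5, -0.1, 0.2, -0.6, 0.01, 4.5, 0, 0, 0, 0, 4.5, 0, 0, 0, 0, 4.5, 0, 0, 0, 0, 4.5, 0, 0, 0, 0]
```

Emit:
carry_out:
  increments: [4.5,0,0.2,2.0,0,4.5,0,0,3.0,0,4.5,0,0,1.2,0,4.5,0,0,0.8,0,4.5,0,0,0.5,0]

```text
clock: 17.45
eef_pos: [0.657, -0.0747, 0.084]
tool_rot: [0.689, 0.725, 0.0, 0.001]
ft_force: [0.5, -0.2, 0.6]
grip_width: 0.054
grasp_force: 64.0
```

Emit:
carry_out:
  increments: [4.5,0,0,1.0,0,4.5,0,0,1.0,0,4.5,0,0,0.7,0,4.5,0,0,0,0,4.5,0,0,0,0]

```text
clock: 18.08
eef_pos: [0.6568, -0.0746, 0.0565]
tool_rot: [0.689, 0.725, 0.0, 0.0]
ft_force: [-0.0, 0.4, 0.1]
grip_width: 0.0541
grasp_force: 64.0
```

Emit:
carry_out:
  increments: [4.5,0,0,0.4,0,4.5,0,0,0,0,6.8,0,0,0,0,6.8,0,0,0,0,6.8,0,0,-1.0,0]

```text
clock: 18.7
eef_pos: [0.6556, -0.0745, 0.0614]
tool_rot: [0.689, 0.725, -0.001, -0.001]
ft_force: [0.4, -0.0, -0.3]
grip_width: 0.0677
grasp_force: 0.0
```

Emit:
carry_out:
  increments: [6.8,0,0,-3.0,0,6.8,0,0,-5.0,0,6.8,0,0,-5.0,0,6.8,0,0,-2.0,0,6.8,0,0,0,0]

```text
clock: 19.32
eef_pos: [0.658, -0.0748, 0.2154]
tool_rot: [0.689, 0.725, 0.002, 0.002]
ft_force: [-0.4, -0.7, -1.0]
grip_width: 0.0681
grasp_force: 0.0
```

```bash
python3 - <<'E'
from h import *
for cam in("wrist","top"):
  p=bot.camera(cam);W=cloud(p);hsv=cv2.cvtColor(p["pixels"],cv2.COLOR_BGR2HSV)
  for y in(.003,-.075):
    m=(hsv[...,0]<15)&(hsv[...,1]>150)&(np.hypot(W[...,0]-.654,W[...,1]-y)<.036)&(W[...,2]>.113)&(W[...,2]<.135)
    if m.sum()>20: print(cam,cv2.minEnclosingCircle((W[m][:,:2]*1000).astype(np.float32)),np.nanmedian(W[m][:,2]),m.sum())
W=cloud(p);z=W[...,2];m=(np.hypot(W[...,0]-.428,W[...,1]+.379)<.07)&(z>.034)
print(cv2.minAreaRect((W[m][:,:2]*1000).astype(np.float32)))
E
python3 plan.py 52,-18,21,0.04,7 42.8,-37.9,12,0.04,7
```

```text
wrist ((654.5651245117188, 2.170189619064331), 25.626962661743164) 0.12032113948477352 50
wrist ((657.1455078125, -74.61115264892578), 25.909923553466797) 0.11972705389623994 59
top ((653.7650756835938, 3.234119415283203), 27.74355125427246) 0.11950391226543444 179
top ((657.0861206054688, -66.7367172241211), 25.46588706970215) 0.11966290048731332 78
((427.952880859375, -380.3902587890625), (83.02200317382812, 31.03417205810547), 88.57035827636719)
now [65.62 -7.46 21.15] 0.05 [-0.11  0.58  0.53  1.53  0.    1.41] 6.78 19.43 [-0.7 -0.1 -0.3]
[7.0, -3.3, -4.7, 0.1, 0.0, 7.0, -3.3, -4.7, 0.0, 0.0, 7.0, -3.3, -4.7, 0.1, 0.0, 7.0, -3.9, -2.0, 1.8, 0.0, 7.0, -3.9, -2.1, 1.8, 0.0]
[7.0, -3.9, -2.0, 1.8, 0.0, 7.0, -3.8, -2.1, 1.8, 0.0, 7.0, -3.9, -2.0, 1.8, 0.0, 7.0, 0, 0, 0, 0, 7.0, 0, 0, 0, 0]
```

Emit:
carry_out:
  increments: [7.0,-3.3,-4.7,0.1,0.0,7.0,-3.3,-4.7,0.0,0.0,7.0,-3.3,-4.7,0.1,0.0,7.0,-3.9,-2.0,1.8,0.0,7.0,-3.9,-2.1,1.8,0.0]

```text
clock: 20.05
eef_pos: [0.4817, -0.261, 0.1724]
tool_rot: [0.689, 0.725, -0.0, -0.001]
ft_force: [0.1, -0.5, -0.4]
grip_width: 0.0706
grasp_force: 0.0
```

Emit:
carry_out:
  increments: [7.0,-3.9,-2.0,1.8,0.0,7.0,-3.8,-2.1,1.8,0.0,7.0,-3.9,-2.0,1.8,0.07,7.0,0,0,0,0,7.0,0,0,0,0]

```text
clock: 20.68
eef_pos: [0.4278, -0.3784, 0.119]
tool_rot: [0.714, 0.7, 0.0, -0.002]
ft_force: [0.3, 0.2, 0.2]
grip_width: 0.0703
grasp_force: 0.0
```

```bash
python3 plan.py 42.8,-38,-1.5,-0.025,7,5; python3 - <<'E'
from h import *
p=bot.camera("wrist");W=cloud(p);z=W[...,2];m=(np.hypot(W[...,0]-.428,W[...,1]+.379)<.07)&(z>.034)&(z<.06)
print(m.sum(),cv2.minAreaRect((W[m][:,:2]*1000).astype(np.float32)))
E
```

```text
now [ 42.78 -37.84  11.9 ] -0.02 [-0.72  0.43  0.05  1.2   0.    0.87] 7.03 20.68 [0.3 0.2 0.2]
[7.0, -0.1, 0.0, 4.5, 0.0, 7.0, -0.0, 0.0, 4.4, 0.0, 7.0, -0.1, 0.0, 4.5, 0.0, 7.0, 0, 0, 0, 0, 7.0, 0, 0, 0, 0]
2602 ((428.12860107421875, -382.8143310546875), (81.00142669677734, 31.958457946777344), 84.71749114990234)
```

Emit:
carry_out:
  increments: [7.0,-0.3,0,4.5,0.06,7.0,0,0,4.5,0,7.0,0,0,3.0,0,7.0,0,0,1.2,0,7.0,0,0,0,0]

```text
clock: 21.35
eef_pos: [0.4289, -0.3816, -0.0117]
tool_rot: [0.734, 0.679, 0.0, -0.0]
ft_force: [0.6, 0.9, 0.7]
grip_width: 0.0697
grasp_force: 0.0
```

Emit:
carry_out:
  increments: [2.5,0,0,0,0,2.5,0,0,0,0,2.5,0,0,0,0,2.5,0,0,0,0,2.5,0,0,0,0]

```text
clock: 21.98
eef_pos: [0.4296, -0.3834, -0.0099]
tool_rot: [0.735, 0.678, 0.0, 0.002]
ft_force: [0.7, 0.8, 7.0]
grip_width: 0.0309
grasp_force: 61.3
```

Emit:
carry_out:
  increments: [2.5,0,0,-2.0,0,2.5,0,0,-4.0,0,2.5,0,0,-4.0,0,2.5,0,0,-3.0,0,2.5,0,0,0,0]

```text
clock: 22.6
eef_pos: [0.43, -0.3838, 0.1211]
tool_rot: [0.735, 0.678, 0.0, 0.003]
ft_force: [0.2, -0.1, -1.0]
grip_width: 0.0308
grasp_force: 60.5
```

```bash
python3 - <<'E'
from h import *
p=bot.camera("top");W=cloud(p);z=W[...,2]
def rect(n,m): print(n,m.sum(),cv2.minAreaRect((W[m][:,:2]*1000).astype(np.float32)))
h=(abs(W[...,1])<.07)&(W[...,0]>.41)&(W[...,0]<.45)
rect("handle",h&(z>.022)&(z<.05))
f=(abs(W[...,1])<.115)&(W[...,0]>.455)&(W[...,0]<.58)
rect("drawer wall",f&(z>.03)&(z<.05))
place(p,"drawer_floor");place(p,"drawer_handle");p=bot.camera("side");place(p,"drawer_floor");place(p,"drawer_handle")
E
python3 plan.py
```

```text
handle 130 ((437.1915283203125, -3.078723907470703), (21.885168075561523, 96.66377258300781), 0.8940350413322449)
drawer wall 132 ((517.3589477539062, -0.14163970947265625), (121.2054214477539, 227.6023406982422), 0.4191274344921112)
drawer_floor 0.81 [0.541, -0.001, 0.011] [271, 189]
drawer_handle 0.9 [0.435, -0.005, 0.031] [274, 223]
drawer_handle 0.63 [0.65, 0.14, 0.142] [224, 149]
drawer_floor 0.96 [0.543, -0.003, 0.012] [256, 225]
drawer_floor 0.57 [0.658, 0.001, 0.156] [290, 197]
drawer_handle 0.66 [0.435, -0.006, 0.031] [225, 224]
drawer_handle 0.64 [0.432, -0.383, 0.168] [222, 304]
now [ 42.75 -38.15  11.65] -0.08 [-0.73  0.44  0.05  1.19  0.    0.92] 3.08 22.9 [-0.8 -0.3 -0. ]
```

```bash
python3 plan.py 48,-22,14,0.9,2.5 53.2,-5.65,12,1.61,2.5
```

```text
now [ 42.75 -38.15  11.65] -0.08 [-0.73  0.44  0.05  1.19  0.    0.92] 3.08 22.9 [-0.8 -0.3 -0. ]
[2.5, 2.8, 0.7, -0.4, -0.16, 2.5, 2.6, 1.1, -0.4, -0.16, 2.5, 2.4, 1.5, -0.4, -0.16, 2.5, 2.1, 1.8, -0.4, -0.16, 2.5, 1.8, 2.2, -0.4, -0.16]
[2.5, 1.5, 2.4, -0.4, -0.16, 2.5, 1.3, 3.2, 0.4, -0.15, 2.5, 0.8, 3.3, 0.4, -0.15, 2.5, 0.3, 3.4, 0.4, -0.15, 2.5, -0.2, 3.4, 0.4, -0.15]
[2.5, -0.8, 3.4, 0.4, -0.15, 2.5, 0, 0, 0, 0, 2.5, 0, 0, 0, 0, 2.5, 0, 0, 0, 0, 2.5, 0, 0, 0, 0]
```

Emit:
carry_out:
  increments: [2.5,2.8,0.7,-0.4,-0.16,2.5,2.6,1.1,-0.4,-0.16,2.5,2.4,1.5,-0.4,-0.16,2.5,2.1,1.8,-0.4,-0.16,2.5,1.8,2.2,-0.4,-0.16]

```text
clock: 23.52
eef_pos: [0.4725, -0.2469, 0.1373]
tool_rot: [0.41, 0.912, 0.0, -0.001]
ft_force: [-0.7, 0.5, -1.0]
grip_width: 0.0306
grasp_force: 60.5
```

Emit:
carry_out:
  increments: [2.5,1.5,2.4,-0.4,-0.16,2.5,1.3,3.2,0.4,-0.15,2.5,0.8,3.3,0.4,-0.15,2.5,0.3,3.4,0.4,-0.15,2.5,-0.2,3.4,0.4,-0.15]

```text
clock: 24.15
eef_pos: [0.5214, -0.0893, 0.1251]
tool_rot: [0.043, 0.999, 0.0, -0.001]
ft_force: [1.9, 1.0, -1.8]
grip_width: 0.0313
grasp_force: 60.5
```

Emit:
carry_out:
  increments: [2.5,-0.8,3.4,0.4,-0.15,2.5,0,0,0,0,2.5,0,0,0,0,2.5,0,0,0,0,2.5,0,0,0,0]

```text
clock: 24.78
eef_pos: [0.5327, -0.0582, 0.1224]
tool_rot: [-0.029, 1.0, -0.0, 0.0]
ft_force: [-0.7, 0.2, -1.1]
grip_width: 0.031
grasp_force: 60.5
```

```bash
python3 plan.py 53.2,-5.65,12,1.61,2.5; python3 - <<'E'
from h import *
p=bot.camera("wrist");W=cloud(p);e=bot.get_obs()["eef_pos"]
cv2.imwrite("pics/w5.png",p["pixels"])
# block base: cork, below TCP
m=(np.hypot(W[...,0]-e[0],W[...,1]-e[1])<.065)&(W[...,2]>e[2]-.0)&(W[...,2]<e[2]+.035)
print(m.sum(),cv2.minAreaRect((W[m][:,:2]*1000).astype(np.float32)),e,np.nanpercentile(W[m][:,2],[2,50,98]))
E
```

```text
now [53.27 -5.82 12.24] 1.628 [-0.11  0.36 -0.05  1.16 -0.   -0.17] 3.1 24.77 [-0.7  0.2 -1.1]
[2.5, 0.1, 0.2, 0.2, 0.02, 2.5, 0, 0, 0, 0, 2.5, 0, 0, 0, 0, 2.5, 0, 0, 0, 0, 2.5, 0, 0, 0, 0]
4542 ((540.8319091796875, -57.78567886352539), (105.06733703613281, 64.07540130615234), 3.1787571907043457) [ 0.53272702 -0.05811677  0.12243575] [0.13410604 0.14632901 0.15459426]
```

View pics/w5.png

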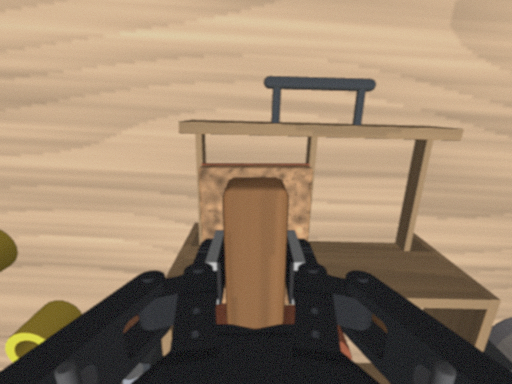

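Emit:
carry_out:
  increments: [2.5,0.1,0.2,3.0,0.02,2.5,0,0,3.0,0,2.5,0,0,3.0,0,2.5,0,0,2.0,0,2.5,0,0,0.9,0]

```text
clock: 25.45
eef_pos: [0.5308, -0.0557, 0.0022]
tool_rot: [-0.019, 1.0, 0.0, -0.001]
ft_force: [0.5, -0.1, -0.5]
grip_width: 0.0308
grasp_force: 60.4
```

Emit:
carry_out:
  increments: [2.5,0,0,0,0,2.5,0,0,0.2,0,2.5,0,0,0,0,5.0,0,0,0,0,5.0,0,0,0,0]

```text
clock: 26.08
eef_pos: [0.5322, -0.0554, 0.0019]
tool_rot: [-0.02, 1.0, -0.0, 0.001]
ft_force: [-0.1, 0.4, -0.8]
grip_width: 0.0499
grasp_force: 0.0
```

Emit:
carry_out:
  increments: [5.0,0,0,-2.0,0,5.0,0,0,-4.0,0,5.0,0,0,-5.0,0,5.0,0,0,0,0,5.0,0,0,0,0]

```text
clock: 26.7
eef_pos: [0.5316, -0.0554, 0.1113]
tool_rot: [-0.02, 1.0, -0.0, 0.0]
ft_force: [0.2, -0.5, -0.8]
grip_width: 0.0504
grasp_force: 0.0
```

```bash
python3 plan.py 38,-0.6,11,1.61,0 ; python3 - <<'E'
from h import *
p=bot.camera("wrist");W=cloud(p);z=W[...,2];cv2.imwrite("pics/w6.png",p["pixels"])
m=(np.hypot(W[...,0]-.532,W[...,1]+.056)<.06)&(z>.045)&(z<.06)
print(m.sum(),cv2.minAreaRect((W[m][:,:2]*1000).astype(np.float32)),np.nanmedian(z[m]))
m=(np.hypot(W[...,0]-.532,W[...,1]+.056)<.05)&(z>.017)&(z<.03);print("cork",np.nanmedian(z[m]))
m=(abs(W[...,1])<.07)&(W[...,0]>.41)&(W[...,0]<.45)&(z>.022)&(z<.05)
print("handle",m.sum(),cv2.minAreaRect((W[m][:,:2]*1000).astype(np.float32)),np.nanpercentile(z[m],[5,50,95]))
E
```

```text
now [53.16 -5.54 11.13] 1.61 [-0.1   0.36 -0.07  1.14 -0.   -0.14] 5.04 26.7 [ 0.2 -0.5 -0.8]
[0.0, 5.0, 1.8, 0.0, 0.0, 0.0, 5.0, 1.9, 0.1, 0.0, 0.0, 5.0, 1.8, 0.0, 0.0, 0.0, 0, 0, 0, 0, 0.0, 0, 0, 0, 0]
3489 ((529.265380859375, -55.8984375), (113.82682037353516, 53.91769027709961), 1.9517271518707275) 0.05195570384554704
cork 0.02401201473626266
handle 1852 ((438.9186706542969, -6.387035369873047), (23.6739501953125, 99.65277099609375), 1.3289283514022827) [0.03264743 0.03556876 0.03734305]
```

View pics/w6.png

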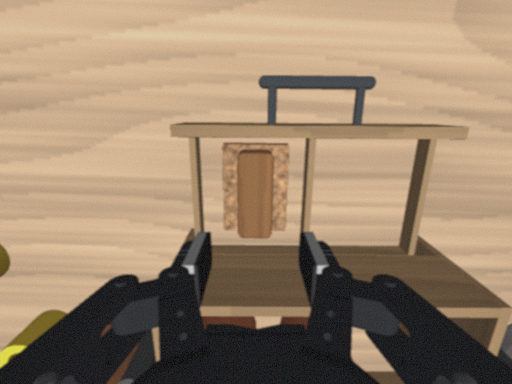

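Emit:
carry_out:
  increments: [0.0,5.0,1.8,0.0,0.0,0.0,5.0,1.8,0,0.0,0.0,5.0,1.8,0.0,0.0,0.0,0,0,4.0,0,0.0,0,0,4.0,0]

```text
clock: 27.38
eef_pos: [0.3788, -0.0071, 0.0301]
tool_rot: [-0.02, 1.0, -0.0, 0.0]
ft_force: [1.4, -0.5, 0.1]
grip_width: 0.0001
grasp_force: 0.0
```

Emit:
carry_out:
  increments: [0,0,0,3.0,0,0,0,0,1.0,0,0,0,0,0,0,0,-1.5,0,0,0,0,-1.5,0,0,0]

```text
clock: 28.0
eef_pos: [0.4126, -0.0061, -0.0075]
tool_rot: [-0.02, 1.0, -0.0, 0.002]
ft_force: [1.0, 0.5, -0.4]
grip_width: -0.0001
grasp_force: 0.0
```

```bash
python3 plan.py; python3 - <<'E'
from h import *
p=bot.camera("wrist");q=bot.camera("side")
cv2.imwrite("pics/c7.png",np.hstack([cv2.resize(p["pixels"],(400,300)),cv2.resize(q["pixels"][165:270,190:330],(400,300))]))
E
```

```text
now [41.26 -0.61 -0.75] 1.61 [-0.01  0.3  -0.55  0.72  0.   -0.05] -0.01 28.0 [ 1.   0.5 -0.4]
```

View pics/c7.png

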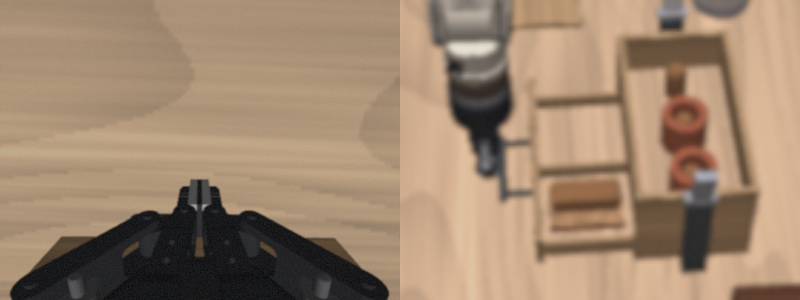

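The closed fingers stand just in front of the handle bar, at (490,160) in the right half. The block is flat in the drawer. Now I push.

Emit:
carry_out:
  increments: [0,0,0,0.6,0,0,-2.0,0,0,0,0,-3.0,0,0,0,0,-3.0,0,0,0,0,-2.0,0,0,0]

```text
clock: 28.72
eef_pos: [0.5087, -0.0025, -0.0157]
tool_rot: [-0.019, 1.0, -0.0, -0.002]
ft_force: [-2.2, -1.2, 1.8]
grip_width: -0.0
grasp_force: 1.1
```

```bash
python3 plan.py; python3 - <<'E'
from h import *
for c in("top","side"):
    p=bot.camera(c);place(p,"drawer_handle");place(p,"drawer_floor")
E
```

```text
now [50.87 -0.25 -1.57] 1.61 [-0.    0.47 -0.3   0.81 -0.   -0.04] -0.0 28.73 [-2.2 -1.2  1.8]
drawer_handle 0.52 [0.525, -0.0, 0.029] [272, 194]
drawer_handle 0.66 [0.539, -0.004, 0.029] [255, 223]
drawer_handle 0.63 [0.661, -0.082, 0.092] [292, 229]
drawer_handle 0.29 [0.658, 0.003, 0.156] [290, 197]
drawer_handle 0.21 [0.655, 0.001, 0.09] [288, 210]
drawer_floor 0.37 [0.658, -0.082, 0.092] [291, 229]
```

Pushing the drawer works. I continue in small steps to the stop.

Emit:
carry_out:
  increments: [0,-0.8,0,0,0,0,-0.5,0,0,0,0,-0.5,0,0,0,0,0,0,0,0,0,0,0,0,0]

```text
clock: 29.65
eef_pos: [0.5218, -0.0017, -0.0157]
tool_rot: [-0.02, 1.0, -0.0, -0.005]
ft_force: [-10.7, -0.4, 7.3]
grip_width: -0.0001
grasp_force: 5.8
```

Emit:
carry_out:
  increments: [0,-0.3,0,0,0,0,-0.3,0,0,0,0,0,0,0,0,0,0,0,0,0,0,0,0,0,0]

```text
clock: 30.28
eef_pos: [0.5214, -0.0017, -0.0166]
tool_rot: [-0.019, 1.0, -0.0, -0.011]
ft_force: [-23.1, -0.6, 13.5]
grip_width: 0.0005
grasp_force: 11.5
```

Emit:
carry_out:
  increments: [0,2.0,0,0,0,0,4.0,0,0,0,0,4.0,0,-3.0,0,0,2.0,0,-5.0,0,0,0,0,-5.0,0]

```text
clock: 30.9
eef_pos: [0.4119, -0.006, 0.1166]
tool_rot: [-0.02, 1.0, 0.0, -0.001]
ft_force: [2.1, 0.4, 0.4]
grip_width: -0.0001
grasp_force: 0.0
```

```bash
python3 plan.py 42,20,18,0.9,6 46.8,37.3,13,0.025,6; python3 - <<'E'
from h import *
p=bot.camera("top");W=cloud(p);z=W[...,2];place(p,"drawer_handle")
m=(abs(W[...,1])<.06)&(W[...,0]>.51)&(W[...,0]<.575)&(z>.02)&(z<.05);print("handle",m.sum(),cv2.minAreaRect((W[m][:,:2]*1000).astype(np.float32)))
for y in(-.08,.08):
  m=(abs(W[...,1]-y)<.03)&(W[...,0]>.53)&(W[...,0]<.62)&(z>.015);print("front edge",y,[(k,round(float(np.nanmin(W[m&(z>k)&(z<k+.02)][:,0])),4)) for k in(.015,.04,.11) if (m&(z>k)&(z<k+.02)).any()])
m=(np.hypot(W[...,0]-.468,W[...,1]-.373)<.1)&(z>.03)&(z<.08);print("lid h",cv2.minAreaRect((W[m][:,:2]*1000).astype(np.float32)),np.nanmedian(z[m]))
p=bot.camera("side");place(p,"drawer_handle")
cv2.imwrite("pics/c8.png",cv2.resize(p["pixels"][150:270,190:350],(640,480)))
E
```

```text
now [41.19 -0.6  11.66] 1.61 [-0.01  0.13 -0.37  1.07  0.   -0.05] -0.01 30.9 [2.1 0.4 0.4]
[6.0, -0.4, 5.1, -1.6, 0.18, 6.0, 0.5, 5.1, -1.6, 0.18, 6.0, 1.5, 5.0, -1.6, 0.18, 6.0, 2.3, 4.6, -1.5, 0.18, 6.0, 1.4, 3.3, 1.0, 0.17]
[6.0, 2.0, 3.0, 1.0, 0.17, 6.0, 2.4, 2.6, 1.0, 0.17, 6.0, 2.9, 2.2, 1.0, 0.17, 6.0, 3.2, 1.7, 1.0, 0.17, 6.0, 0, 0, 0, 0]
drawer_handle 0.59 [0.539, -0.002, 0.028] [272, 189]
handle 190 ((553.2030029296875, 2.7348060607910156), (42.297386169433594, 108.52241516113281), 0.5782387256622314)
front edge -0.08 [(0.015, 0.5748), (0.04, 0.5749), (0.11, 0.5849)]
front edge 0.08 [(0.015, 0.5702), (0.04, 0.5695), (0.11, 0.5798)]
lid h ((468.1325988769531, 374.3972473144531), (18.056955337524414, 94.87210845947266), 1.6804609298706055) 0.044901895708040485
drawer_handle 0.56 [0.668, -0.141, 0.146] [297, 234]
drawer_handle 0.51 [0.66, -0.159, 0.216] [297, 226]
```

View pics/c8.png

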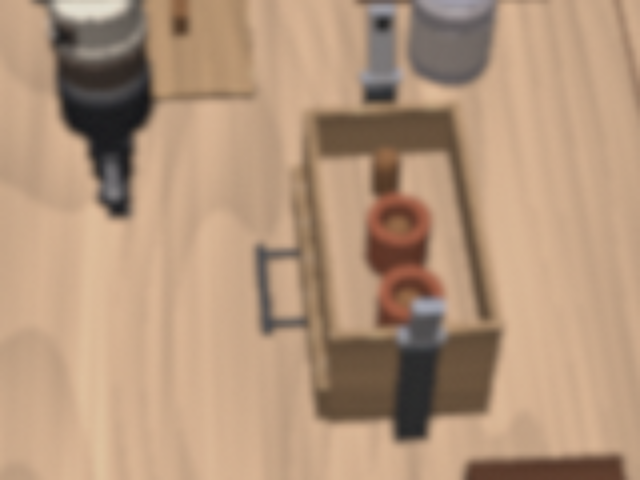

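The side view shows the drawer shut: its overlay panel lies against the chest face along (305,270), the handle is at (265,290), and both sleeves are on their posts. Next is the lid.

Emit:
carry_out:
  increments: [6.0,-0.4,5.1,-1.6,0.18,6.0,0.5,5.1,-1.6,0.18,6.0,1.5,5.0,-1.6,0.18,6.0,2.3,4.6,-1.5,0.18,6.0,1.4,3.3,1.0,0.17]

```text
clock: 31.72
eef_pos: [0.4257, 0.2224, 0.1636]
tool_rot: [0.391, 0.921, 0.001, 0.0]
ft_force: [-0.3, 0.3, -0.7]
grip_width: 0.0599
grasp_force: 0.0
```

Emit:
carry_out:
  increments: [6.0,2.0,3.0,1.0,0.17,6.0,2.4,2.6,1.0,0.17,6.0,2.9,2.2,1.0,0.17,6.0,3.2,1.7,1.0,0.17,6.0,0,0,0,0]

```text
clock: 32.35
eef_pos: [0.4556, 0.3617, 0.1198]
tool_rot: [0.673, 0.74, -0.002, -0.001]
ft_force: [0.0, -0.1, -0.0]
grip_width: 0.0602
grasp_force: 0.0
```

```bash
python3 - <<'E'
from h import *
p=bot.camera("wrist");W=cloud(p);z=W[...,2];m=(np.hypot(W[...,0]-.468,W[...,1]-.374)<.07)&(z>.035)&(z<.055)
print(m.sum(),cv2.minAreaRect((W[m][:,:2]*1000).astype(np.float32)),np.nanmedian(z[m]))
p=bot.camera("top");W=cloud(p);z=W[...,2];m=(np.hypot(W[...,0]-.468,W[...,1]-.374)<.16)&(z>.011)&(z<.024);print(cv2.minAreaRect((W[m][:,:2]*1000).astype(np.float32)))
E
python3 plan.py 46.8,37.4,-0.9,0.027,6,4.5
```

```text
1916 ((467.92425537109375, 373.9466247558594), (18.21068000793457, 94.96676635742188), 0.878136396408081) 0.04584906866083223
((481.45611572265625, 368.77105712890625), (267.60040283203125, 165.36241149902344), 76.05322265625)
now [45.57 35.97 12.15] 0.094 [ 0.67  0.45  0.09  1.21 -0.    2.15] 5.99 32.45 [ 0.2 -0.6  0.5]
[6.0, 0.4, 0.5, 4.3, 0.02, 6.0, 0.5, 0.4, 4.4, 0.02, 6.0, 0.4, 0.4, 4.3, 0.02, 6.0, 0, 0, 0, 0, 6.0, 0, 0, 0, 0]
```

Emit:
carry_out:
  increments: [6.0,1.3,1.4,2.0,0.07,6.0,0,0,4.0,0,6.0,0,0,4.0,0,6.0,0,0,2.8,0,6.0,0,0,0,0]

```text
clock: 33.08
eef_pos: [0.4673, 0.3718, -0.0068]
tool_rot: [0.699, 0.715, -0.003, -0.0]
ft_force: [-0.4, -0.1, 0.8]
grip_width: 0.0599
grasp_force: 0.0
```

Emit:
carry_out:
  increments: [0.5,0,0,0,0,0.5,0,0,0,0,0.5,0,0,0,0,0.5,0,0,0,0,0.5,0,0,0,0]

```text
clock: 33.7
eef_pos: [0.4705, 0.3755, -0.0022]
tool_rot: [0.699, 0.715, 0.002, 0.0]
ft_force: [-0.0, -1.6, 6.4]
grip_width: 0.0168
grasp_force: 62.3
```

```bash
python3 plan.py 46.8,37.2,19,0.02,0.5,4.5  53,0,19,0.039,0.5,5
```

```text
now [47.05 37.55 -0.22] 0.022 [ 0.67  0.59 -0.02  0.95 -0.    2.22] 1.68 33.7 [-0.  -1.6  6.4]
[0.5, -0.1, -0.1, -3.8, 0.0, 0.5, -0.1, -0.0, -3.9, 0.0, 0.5, -0.0, -0.1, -3.8, 0.0, 0.5, -0.1, -0.0, -3.9, 0.0, 0.5, -0.0, -0.1, -3.8, 0.0]
[0.5, -4.7, 0.7, -0.0, -0.0, 0.5, -4.7, 0.7, -0.0, -0.0, 0.5, -4.7, 0.7, -0.0, -0.0, 0.5, -4.7, 0.7, -0.0, -0.0, 0.5, -4.6, 0.7, -0.0, -0.0]
[0.5, -4.7, 0.6, -0.0, -0.0, 0.5, -4.6, 0.7, -0.0, -0.0, 0.5, -4.7, 0.6, -0.0, -0.0, 0.5, 0, 0, 0, 0, 0.5, 0, 0, 0, 0]
```

Emit:
carry_out:
  increments: [0.5,0,0,-2.0,0.0,0.5,0,0,-4.0,0.0,0.5,0,0,-4.5,0.0,0.5,0,0,-4.5,0.0,0.5,0,0,-4.0,0.0]

```text
clock: 34.33
eef_pos: [0.4692, 0.3746, 0.1872]
tool_rot: [0.699, 0.715, 0.0, 0.0]
ft_force: [-0.1, 1.3, -3.3]
grip_width: 0.0169
grasp_force: 61.0
```

Emit:
carry_out:
  increments: [0.5,-4.7,0.7,0,0,0.5,-4.7,0.7,0,0,0.5,-4.7,0.7,0,0,0.5,-4.7,0.7,0,0,0.5,-4.6,0.7,0,0]

```text
clock: 34.95
eef_pos: [0.5093, 0.1399, 0.1854]
tool_rot: [0.699, 0.715, -0.0, -0.0]
ft_force: [0.6, -0.1, -3.1]
grip_width: 0.0171
grasp_force: 61.0
```

Emit:
carry_out:
  increments: [0.5,-4.7,0.6,0,0,0.5,-4.6,0.7,0,0,0.5,-4.7,0.6,0,-0.02,0.5,0,0,0,0,0.5,0,0,0,0]

```text
clock: 35.58
eef_pos: [0.5312, 0.0022, 0.1854]
tool_rot: [0.692, 0.722, -0.0, -0.001]
ft_force: [-0.2, -0.0, -2.9]
grip_width: 0.0168
grasp_force: 61.0
```

```bash
cat > lid.py <<'E'
from h import *
o=bot.get_obs();e=o["eef_pos"];print("tcp",np.round(e*1000,1))
for c in("top","wrist"):
    p=bot.camera(c);W=cloud(p);z=W[...,2];hsv=cv2.cvtColor(p["pixels"],cv2.COLOR_BGR2HSV)
    m=(abs(W[...,0]-e[0])<.12)&(abs(W[...,1]-e[1])<.19)&(z>e[2]+.004)&(z<e[2]+.030)&(hsv[...,1]>60)
    n,l,s,_=cv2.connectedComponentsWithStats(m.astype(np.uint8));i=1+s[1:,4].argmax();q=W[l==i]
    A=np.c_[q[:,:2]-e[:2],np.ones(len(q))];co=np.linalg.lstsq(A,q[:,2],rcond=None)[0]
    print(c,len(q),cv2.minAreaRect((q[:,:2]*1000).astype(np.float32)),"z-tcp at centre",round(co[2]-e[2],4),"tilt",np.round(co[:2],3), "ext",np.round(q[:,:2].min(0)*1000),np.round(q[:,:2].max(0)*1000))
E
python3 lid.py; python3 plan.py 65.4,0.4,19,0.039,0.5,4;python3 -c "
from h import *
cv2.imwrite('pics/t9.png',bot.camera('top')['pixels'][80:280,120:420])"
```

```text
tcp [531.2   2.2 185.4]
top 1609 ((528.2133178710938, 82.84783935546875), (140.46133422851562, 88.84297180175781), 2.3540754318237305) z-tcp at centre 0.0174 tilt [-0.001 -0.003] ext [457.  36.] [599. 130.]
wrist 59698 ((529.4658203125, 49.80341339111328), (140.17335510253906, 152.63482666015625), 2.3454301357269287) z-tcp at centre 0.0184 tilt [-0.003 -0.001] ext [457. -29.] [602. 128.]
now [53.13  0.3  18.55] 0.044 [0.01 0.31 0.05 1.31 0.   1.53] 1.65 35.67 [-1.   0.6 -4. ]
[0.5, -0.1, 3.1, -0.1, 0.0, 0.5, -0.1, 3.1, -0.1, 0.0, 0.5, -0.1, 3.0, -0.1, 0.0, 0.5, -0.1, 3.1, -0.1, 0.0, 0.5, 0, 0, 0, 0]
```

View pics/t9.png

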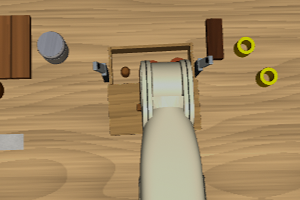

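Emit:
carry_out:
  increments: [0.5,-0.1,3.1,0,0.0,0.5,-0.1,3.1,0,0.0,0.5,-0.2,3.1,0,0.0,0.5,-0.1,3.0,0,0.0,0.5,0,0,0,0]

```text
clock: 36.35
eef_pos: [0.6561, 0.0037, 0.1841]
tool_rot: [0.691, 0.723, -0.0, -0.0]
ft_force: [-0.3, -1.1, -3.4]
grip_width: 0.0168
grasp_force: 61.0
```

```bash
python3 lid.py; python3 plan.py 65.4,0.28,12.6,0.039,0.5,4
```

```text
tcp [656.1   3.7 184.1]
top 1538 ((652.7908325195312, 84.01693725585938), (140.71205139160156, 90.1239013671875), 1.8121596574783325) z-tcp at centre 0.0169 tilt [0.    0.004] ext [581.  40.] [723. 130.]
wrist 59642 ((652.8701171875, 50.547794342041016), (139.85655212402344, 152.87130737304688), 2.4972758293151855) z-tcp at centre 0.0186 tilt [-0.004 -0.001] ext [580. -29.] [725. 129.]
now [65.42  0.34 18.49] 0.044 [0.01 0.57 0.45 1.45 0.   1.53] 1.67 36.45 [-0.5  0.1 -3.9]
[0.5, -0.0, -0.0, 2.9, 0.0, 0.5, -0.1, -0.0, 3.0, 0.0, 0.5, 0, 0, 0, 0, 0.5, 0, 0, 0, 0, 0.5, 0, 0, 0, 0]
```

Emit:
carry_out:
  increments: [0.5,0,0,2.5,0,0.5,0,0,2.0,0,0.5,0,0,1.0,0,0.5,0,0,0.3,0,0.5,0,0,0.2,0]

```text
clock: 37.08
eef_pos: [0.6551, 0.0024, 0.1266]
tool_rot: [0.692, 0.722, 0.001, 0.001]
ft_force: [0.4, 0.2, -3.8]
grip_width: 0.0167
grasp_force: 61.0
```

Emit:
carry_out:
  increments: [0.5,0,0,0.2,0,0.5,0,0,0.2,0,0.5,0,0,0.1,0,0.5,0,0,0,0,0.5,0,0,0,0]

```text
clock: 37.7
eef_pos: [0.6548, 0.0022, 0.1207]
tool_rot: [0.692, 0.722, 0.0, -0.0]
ft_force: [-0.3, -0.3, -2.8]
grip_width: 0.0165
grasp_force: 61.0
```

```bash
python3 lid.py; python3 plan.py
```

```text
tcp [654.8   2.2 120.7]
top 1411 ((650.9343872070312, 82.74482727050781), (141.6527099609375, 90.60694122314453), 1.8948765993118286) z-tcp at centre 0.0173 tilt [ 0.003 -0.004] ext [580.  38.] [723. 129.]
wrist 59640 ((653.06884765625, 49.22574234008789), (140.00144958496094, 152.94276428222656), 2.13433837890625) z-tcp at centre 0.0184 tilt [-0.002 -0.001] ext [581. -30.] [725. 127.]
now [65.49  0.22 12.08] 0.042 [ 0.    0.59  0.32  1.3  -0.    1.53] 1.64 37.8 [ 0.6 -0.5 -3.3]
```

Emit:
carry_out:
  increments: [0.5,0,0,0.1,0,0.5,0,0,0.1,0,0.5,0,0,0.1,0,0.5,0,0,0,0,0.5,0,0,0,0]

```text
clock: 38.42
eef_pos: [0.655, 0.0022, 0.1198]
tool_rot: [0.692, 0.722, 0.001, 0.001]
ft_force: [-3.9, -0.2, 6.1]
grip_width: 0.0166
grasp_force: 62.3
```

Emit:
carry_out:
  increments: [4.0,0,0,0,0,4.0,0,0,0,0,4.0,0,0,-2.0,0,4.0,0,0,-4.0,0,0,0,0,-4.0,0]

```text
clock: 39.05
eef_pos: [0.6547, 0.0022, 0.2181]
tool_rot: [0.692, 0.722, -0.0, -0.0]
ft_force: [0.4, 0.0, 0.5]
grip_width: 0.0231
grasp_force: 0.0
```

```bash
python3 - <<'E'
from h import *
p=bot.camera("wrist");W=cloud(p);z=W[...,2];hs=cv2.cvtColor(p["pixels"],cv2.COLOR_BGR2HSV)
m=(abs(W[...,0]-.655)<.03)&(abs(W[...,1])<.06)&(z>.155)&(z<.18)&(hs[...,1]>60)
print("handle",m.sum(),cv2.minAreaRect((W[m][:,:2]*1000).astype(np.float32)),np.nanmedian(z[m]))
p=bot.camera("top");W=cloud(p);z=W[...,2]
m=(abs(W[...,0]-.655)<.08)&(abs(W[...,1])<.13)&(z>.132)&(z<.145);q=W[m];print("plate",cv2.minAreaRect((q[:,:2]*1000).astype(np.float32)),np.median(q[:,2]))
for n in("clampL_tip","clampL_pivot","clampR_tip"): place(p,n)
E
python3 plan.py 64.8,20.3,22,0.04,0,5
```

```text
handle 2171 ((655.2750854492188, 0.6406402587890625), (17.895267486572266, 95.56766510009766), 1.8324131965637207) 0.16790730975316093
plate ((655.7880249023438, -0.6310882568359375), (140.09429931640625, 256.79376220703125), 3.0012800693511963) 0.1371135596529538
clampL_tip 0.58 [0.646, 0.166, 0.21] [213, 146]
clampL_pivot 0.56 [0.65, 0.141, 0.145] [224, 149]
clampR_tip 0.49 [0.658, -0.158, 0.211] [331, 139]
now [65.47  0.22 21.7 ] 0.042 [ 0.    0.56  0.52  1.53 -0.    1.53] 0.02 39.3 [-0.6 -0.4 -0.5]
[0.0, 4.0, 0.0, -0.1, 0.0, 0.0, 4.0, 0.0, -0.1, 0.0, 0.0, 4.0, 0.1, -0.0, 0.0, 0.0, 4.0, 0.0, -0.1, 0.0, 0.0, 4.1, 0.1, -0.0, 0.0]
```

Emit:
carry_out:
  increments: [0.0,4.0,0.0,-0.2,0.0,0.0,4.0,0.0,-0.2,0.0,0.0,4.0,0.1,0,0.0,0.0,4.0,0.0,0,0.0,0.0,4.3,0.1,0,0.0]

```text
clock: 39.92
eef_pos: [0.6473, 0.2059, 0.2193]
tool_rot: [0.692, 0.722, -0.002, -0.001]
ft_force: [0.3, 0.1, 0.1]
grip_width: -0.0003
grasp_force: 0.0
```

Emit:
carry_out:
  increments: [0,0,0,2.0,0,0,0,0,2.2,0,0,0,0,2.2,0,0,0,0,0,0,0,0,0,0,0]

```text
clock: 40.55
eef_pos: [0.6481, 0.205, 0.1574]
tool_rot: [0.692, 0.722, -0.0, -0.0]
ft_force: [-0.4, -0.3, -0.4]
grip_width: -0.0004
grasp_force: 0.0
```

```bash
python3 plan.py 64.8,12,15.7,0.04,0,2.5; python3 - <<'E'
from h import *
for c in("wrist",):
    p=bot.camera(c);W=cloud(p);o=bot.get_obs();sat=np.ptp(p["pixels"].astype(int),2)
    T=R.from_quat(o["tool_rot"]).inv().apply((W-o["eef_pos"]).reshape(-1,3))*1000
    m=(sat.ravel()<12)&(abs(T[:,1])<10)&(abs(T[:,0])<16)&(T[:,2]>-60);q=T[m];q=q[q[:,2].argsort()[::-1]];print(np.round(q[:60:10]).tolist())
E
```

```text
now [64.81 20.5  15.74] 0.042 [0.31 0.63 0.49 1.43 0.   1.84] -0.04 40.55 [-0.4 -0.3 -0.4]
[0.0, -2.1, -0.1, 0.0, 0.0, 0.0, -2.1, -0.1, 0.0, 0.0, 0.0, -2.1, -0.1, 0.0, 0.0, 0.0, -2.2, -0.1, 0.0, 0.0, 0.0, 0, 0, 0, 0]
[[11.0, 3.0, -31.0], [11.0, -4.0, -32.0], [11.0, 4.0, -33.0], [11.0, -2.0, -34.0], [7.0, -8.0, -34.0], [11.0, -4.0, -35.0]]
```

Emit:
carry_out:
  increments: [0.0,-2.1,0,0.0,0.0,0.0,-2.1,0,0.0,0.0,0.0,-2.1,-0.1,0.0,0.0,0.0,-2.2,0,0.0,0.0,0.0,0,0,0,0]

```text
clock: 41.22
eef_pos: [0.6508, 0.117, 0.1577]
tool_rot: [0.693, 0.721, -0.001, 0.0]
ft_force: [0.9, -0.0, 0.3]
grip_width: 0.0
grasp_force: 0.0
```

Emit:
carry_out:
  increments: [0.0,-0.9,0,0.8,0.0,0.0,-0.8,0,0.8,0.0,0.0,-0.8,0,0.8,0.0,0.0,0,0,0.5,0.0,0.0,0,0,0,0]

```text
clock: 41.85
eef_pos: [0.6513, 0.0951, 0.1277]
tool_rot: [0.692, 0.722, -0.001, -0.001]
ft_force: [-0.2, 0.0, -0.2]
grip_width: 0.0
grasp_force: 0.0
```

```bash
python3 - <<'E'
from h import *
o=bot.get_obs();print(o["eef_pos"],o["ft_force"])
p=bot.camera("side");place(p,"clampL_tip");place(p,"clampL_pivot")
q=bot.camera("wrist")
cv2.imwrite("pics/c10.png",np.hstack([cv2.resize(q["pixels"],(400,300)),cv2.resize(p["pixels"][130:250,220:380],(400,300))]))
E
```

```text
[0.65133349 0.09507443 0.12774663] [-0.15616246  0.02662567 -0.22849906]
clampL_tip 0.6 [0.655, 0.077, 0.151] [287, 182]
clampL_pivot 0.87 [0.654, 0.147, 0.147] [285, 168]
clampL_pivot 0.55 [0.655, 0.072, 0.148] [287, 183]
```

View pics/c10.png

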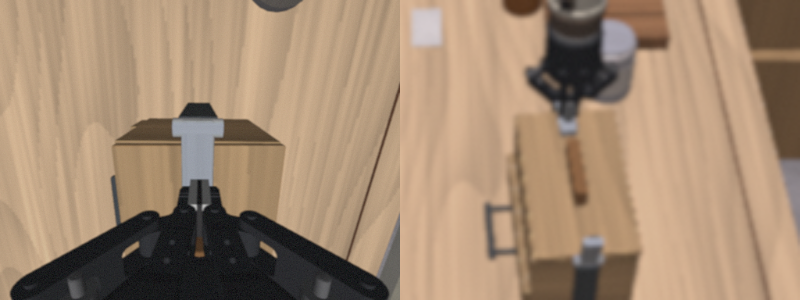

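The left clamp is folded over the lid, at (198,150) in the wrist half. I press it to the stop.

Emit:
carry_out:
  increments: [0,0,0,0.3,0,0,0,0,0.2,0,0,0,0,0,0,0,0,0,0.2,0,0,0,0,0,0]

```text
clock: 42.68
eef_pos: [0.6523, 0.0952, 0.1239]
tool_rot: [0.692, 0.722, 0.001, 0.001]
ft_force: [-3.0, -0.5, 9.1]
grip_width: -0.0001
grasp_force: 4.6
```

Emit:
carry_out:
  increments: [0,0,0,0.2,0,0,0,0,0,0,0,0,0,0.2,0,0,0,0,0,0,0,0,0,0,0]

```text
clock: 43.3
eef_pos: [0.6525, 0.0952, 0.1237]
tool_rot: [0.692, 0.722, 0.002, 0.002]
ft_force: [-7.5, -1.9, 22.2]
grip_width: -0.0001
grasp_force: 11.1
```

Emit:
carry_out:
  increments: [0,0,0,-3.0,0,0,0,0,-4.0,0,0,0,0,-3.0,0,0,-5.0,0,0,0,0,-5.0,0,0,0]

```text
clock: 43.92
eef_pos: [0.6563, -0.005, 0.218]
tool_rot: [0.691, 0.723, 0.0, 0.0]
ft_force: [0.3, -0.5, -0.2]
grip_width: 0.0002
grasp_force: 0.0
```

```bash
python3 plan.py 66,-20.2,22,0.04,0,5; python3 - <<'E'
from h import *
p=bot.camera("wrist");W=cloud(p);s=np.ptp(p["pixels"].astype(int),2);z=W[...,2]
m=(s<25)&(abs(W[...,0]-.65)<.02)&(W[...,1]>.06)&(W[...,1]<.14)&(z>.13)&(z<.18);q=W[m]
print(m.sum(),np.polyfit(q[:,1],q[:,2],1),np.median(q[:,2]))
E
```

```text
now [65.63 -0.5  21.8 ] 0.044 [-0.01  0.57  0.53  1.53  0.    1.52] 0.02 43.92 [ 0.3 -0.5 -0.2]
[0.0, -4.9, -0.1, -0.1, 0.0, 0.0, -4.9, -0.1, -0.0, 0.0, 0.0, -5.0, -0.2, -0.1, 0.0, 0.0, -4.9, -0.1, -0.0, 0.0, 0.0, 0, 0, 0, 0]
3032 [-0.00706452  0.15255116] 0.15208412723564566
```

Emit:
carry_out:
  increments: [0.0,-4.9,-0.1,-0.2,0.0,0.0,-4.9,-0.1,0,0.0,0.0,-5.0,-0.2,0,0.0,0.0,-5.0,-0.1,0,0.0,0.0,0,0,0,0]

```text
clock: 44.6
eef_pos: [0.6586, -0.2069, 0.2184]
tool_rot: [0.694, 0.72, -0.001, -0.0]
ft_force: [1.2, 0.6, -0.8]
grip_width: 0.0002
grasp_force: 0.0
```

Emit:
carry_out:
  increments: [0,0,0,2.0,0,0,0,0,2.2,0,0,0,0,2.1,0,0,0,0,0,0,0,0,0,0,0]

```text
clock: 45.22
eef_pos: [0.6599, -0.2021, 0.1575]
tool_rot: [0.692, 0.722, 0.0, 0.0]
ft_force: [0.2, 0.3, -0.3]
grip_width: 0.0003
grasp_force: 0.0
```

```bash
python3 plan.py 65.9,-11.6,15.7,0.04,0,2.2
```

```text
now [ 65.99 -20.21  15.75] 0.043 [-0.3   0.66  0.53  1.44  0.    1.23] 0.03 45.23 [ 0.2  0.3 -0.3]
[0.0, 2.2, 0.1, 0.0, 0.0, 0.0, 2.1, 0.1, 0.0, 0.0, 0.0, 2.2, 0.0, 0.0, 0.0, 0.0, 2.1, 0.1, 0.1, 0.0, 0.0, 0, 0, 0, 0]
```

Emit:
carry_out:
  increments: [0.0,2.2,0.1,0.0,0.0,0.0,2.1,0,0.0,0.0,0.0,2.2,0.1,0.0,0.0,0.0,2.1,0,0,0.0,0.0,0,0,0,0]

```text
clock: 45.85
eef_pos: [0.6578, -0.1138, 0.1568]
tool_rot: [0.691, 0.723, 0.0, -0.0]
ft_force: [-0.5, 0.2, -0.2]
grip_width: 0.0003
grasp_force: 0.0
```

Emit:
carry_out:
  increments: [0.0,0.9,0,0.8,0.0,0.0,0.8,0,0.8,0.0,0.0,0.8,0,0.8,0.0,0.0,0,0,0.5,0.0,0.0,0,0,0,0]

```text
clock: 46.48
eef_pos: [0.6562, -0.0917, 0.1267]
tool_rot: [0.692, 0.722, -0.0, -0.001]
ft_force: [1.1, 0.6, -0.5]
grip_width: 0.0001
grasp_force: 0.0
```

Emit:
carry_out:
  increments: [0,0,0,0.3,0,0,0,0,0.2,0,0,0,0,0,0,0,0,0,0.2,0,0,0,0,0,0]

```text
clock: 47.1
eef_pos: [0.6572, -0.092, 0.1239]
tool_rot: [0.692, 0.722, 0.001, 0.001]
ft_force: [-4.3, 0.1, 11.6]
grip_width: -0.0001
grasp_force: 5.8
```

Emit:
carry_out:
  increments: [0,0,0,0.2,0,0,0,0,0,0,0,0,0,0.2,0,0,0,0,0,0,0,0,0,0,0]

```text
clock: 47.72
eef_pos: [0.6574, -0.092, 0.1236]
tool_rot: [0.692, 0.722, 0.002, 0.002]
ft_force: [-10.3, 1.7, 23.7]
grip_width: -0.0002
grasp_force: 12.3
```

Both are pressed to the stop. I lift clear, back away and verify.

Emit:
carry_out:
  increments: [0,0,0,-3.0,0,0,0,0,-4.0,0,0,0,0,-3.0,0,0,0,-5.0,0,0,0,0,-5.0,0,0]

```text
clock: 48.35
eef_pos: [0.5565, -0.0963, 0.2165]
tool_rot: [0.692, 0.722, 0.0, 0.0]
ft_force: [0.1, 0.1, -0.0]
grip_width: -0.0001
grasp_force: 0.0
```

Emit:
carry_out:
  increments: [0,0,-5.0,0,0,0,0,-5.0,0,0,0,-5.0,-3.0,0,0,0,-5.0,0,0,0,0,-5.0,0,0,0]

```text
clock: 48.98
eef_pos: [0.433, -0.253, 0.2174]
tool_rot: [0.692, 0.722, 0.0, 0.001]
ft_force: [0.3, 0.2, 0.3]
grip_width: 0.0001
grasp_force: 0.0
```

```bash
python3 - <<'E'
from h import *
p=bot.camera("top");W=cloud(p);s=np.ptp(p["pixels"].astype(int),2);z=W[...,2]
for sg in(1,-1):
    m=(s<35)&(abs(W[...,0]-.655)<.025)&(W[...,1]*sg>.06)&(W[...,1]*sg<.135)&(z>.13)&(z<.2);q=W[m]
    print(sg,m.sum(),np.polyfit(q[:,1],q[:,2],1),np.median(q[:,2]),q[:,1].min(),q[:,1].max())
m=(abs(W[...,0]-.655)<.03)&(abs(W[...,1])<.06)&(z>.155)&(z<.18);print("handle",cv2.minAreaRect((W[m][:,:2]*1000).astype(np.float32)),np.median(z[m]))
place(p,"drawer_handle")
y=.0
for y in(-.08,.08):
  m=(abs(W[...,1]-y)<.03)&(W[...,0]>.53)&(W[...,0]<.62)&(z>.015)&(z<.05);print("panel",np.nanmin(W[m][:,0]))
q=bot.camera("side");place(q,"drawer_handle")
cv2.imwrite("pics/f.png",np.hstack([cv2.resize(p["pixels"][90:240,200:400],(400,300)),cv2.resize(q["pixels"][150:270,190:350],(400,300))]))
print(bot.get_obs()["eef_pos"])
E
```

```text
1 189 [0.0161864  0.14873354] 0.15079623621617344 0.07321609951937082 0.13481642037270203
-1 210 [0.005413   0.15097955] 0.15077685343789238 -0.13493079068634667 -0.06744021575962197
handle ((654.4234619140625, 2.855236053466797), (18.690853118896484, 94.91114044189453), 3.0369787216186523) 0.16640713214067304
drawer_handle 0.97 [0.541, 0.0, 0.029] [271, 189]
panel 0.5745541062842647
panel 0.5696181506886958
drawer_handle 0.7 [0.541, 0.001, 0.03] [255, 221]
[ 0.43285506 -0.2521254   0.21639016]
```

View pics/f.png

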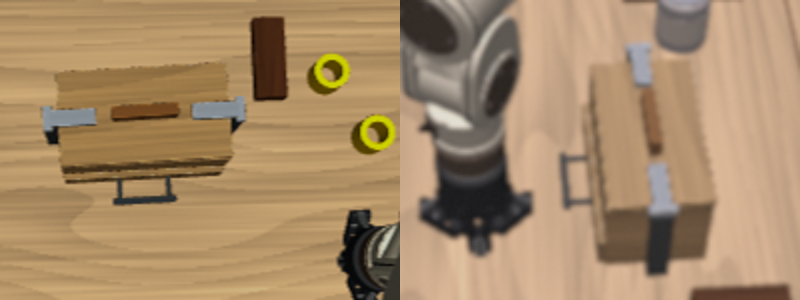

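```bash
python3 - <<'E'
from h import *
W0=np.load("top0.npz")["W"]
p=bot.camera("top");W1=cloud(p)
for W,a,b in((W0,.44,.5),(W1,.55,.605)):
  for y in(-.085,.03,.07):
    m=(abs(W[...,1]-y)<.002)&(W[...,0]>a)&(W[...,0]<b);q=W[m];q=q[q[:,0].argsort()];print(y,[(round(float(x*1000)),round(float(z*1000))) for x,_,z in q])
E
```

```text
-0.085 [(442, 0), (445, 1), (448, 1), (448, -4), (451, 5), (452, 0), (455, 0), (455, 0), (458, -1), (458, 0), (461, -4), (464, 4), (464, 3), (467, 1), (467, 1), (470, 21), (472, 48), (475, 50), (478, 54), (483, 8), (483, 7), (489, 10), (489, 8), (492, 11), (492, 12), (495, 16), (499, 12)]
0.03 [(442, -2), (445, 1), (448, 0), (451, -2), (454, 30), (457, 31), (460, 34), (463, 36), (466, 26), (466, 18), (468, 52), (471, 52), (474, 51), (479, 6), (482, 13), (485, 11), (489, 6), (492, 11), (495, 7), (498, 9)]
0.07 [(443, -3), (446, -3), (449, -7), (452, 0), (455, -5), (458, -3), (462, -2), (465, -2), (466, 56), (469, 53), (469, 53), (472, 52), (472, 53), (477, 13), (477, 9), (480, 8), (480, 5), (483, 9), (484, 3), (486, 13), (486, 11), (489, 12), (490, 8), (493, 13), (493, 10), (496, 13), (496, 9), (499, 7), (499, 7)]
-0.085 [(551, 0), (551, -2), (554, -2), (554, -2), (557, 4), (557, 0), (560, 4), (561, -3), (563, 0), (566, 3), (566, 2), (571, -7), (573, 2), (576, 35), (576, 57), (576, -1), (579, 58), (582, 55), (585, 55), (586, 100), (586, 123), (586, 75), (586, 96), (587, 118), (588, 12
[... 178 characters left out ...]
, -4), (566, 2), (566, 0), (569, -3), (570, -5), (572, 4), (572, 30), (572, 1), (573, 52), (575, 57), (579, 50), (582, 57), (582, 126), (582, 125), (583, 72), (583, 97), (584, 134), (584, 133), (586, 139), (587, 136), (589, 141), (589, 140), (593, 135), (593, 134), (595, 139), (596, 134), (599, 133), (599, 131), (601, 141), (601, 136), (604, 139), (605, 133)]
0.07 [(551, -2), (554, -3), (557, 1), (560, 2), (564, -4), (567, -1), (570, -1), (571, 49), (572, 16), (573, 61), (577, 55), (579, 56), (580, 100), (581, 70), (581, 116), (582, 133), (584, 138), (587, 137), (590, 143), (590, 137), (593, 135), (594, 133), (596, 140), (596, 138), (599, 138), (600, 134), (602, 139), (602, 134), (605, 138)]
```

The drawer panel is about 10 mm thick and lies against the chest face, so the drawer is fully shut. I'm handing in.

```bash
python3 -c "
from workcell import bot
print(bot.job_done())"
```

```text
the job is handed in; nothing more can be done
None
```

The job is handed in (the call returned no verdict): both sleeves are on posts, the one block lies flat in the shut drawer, the lid is home, and both clamps are level.

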